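# Turn the glue-up board over, lock it and load the handle blocks

## Robot

A 6-joint arm with a two-finger parallel gripper is mounted at the origin on a cart in front of the work surface, level with it; the furniture and walls round the work are solid. World frame = base frame: x ahead of the robot, y to its left, z up, the work surface at z = 0. Lengths are in m, angles in rad, forces in N, time in s.
With the tool pointing down it reaches from about 0.325 to 0.75 m from the base axis. Payload 7.6 kg.
Tool frame: the origin (TCP) lies on the mounting face of the last link; the fingertips stand ahead of it and the grasp point (between the pads) lies 155 mm ahead of it (ctrl.tips_ahead is the z of the fingertips in the tool frame, in m); z points along the fingers, y is the line along which they close (so a half turn about z gives the same grasp; the last joint's range is limited). The gripper opens to 85 mm and grips with 20 to 120 N. Pads are 22 mm wide; open, the fingers measure 114 mm over their backs; the gripper's body (76 mm by 85 mm) begins 54 mm behind the grasp point. The pads swing forward as they close: fully open they stand 13 mm farther back than shut.
Start: joints at [1.126, 0.052, 1.401, -0, 1.689, -0.07], TCP at [0.192, 0.489, 0.405] pointing down, gripper open.
Joint ranges: [-2.9, 2.9], [-0.91, 2.17], [0.12, 2.37], [-1.06, 4.2], [0.26, 2.73], [-2.93, 2.93]. Speed limits (rad/s): [2.57, 2.57, 3.01, 3.14, 3.14, 3.14].

## Interface

Orientations are given as a unit quaternion [w, x, y, z].
In Python, from workcell import ctrl, grab_frame, camera_params gives the robot as it stands. The module is installed in compiled form; this text tells all that it offers.
- The arm moves only by the tool send_rows, never from a script. Its argument "deltas" is a list of rows, each an object with "turn": the turn, a rotation vector about the world's x, y, z in rad, a list of three; "xyz": the shift along the world's x, y, z in cm, a list of three; "gripper": the opening, from 0 (shut) to 1 (fully open). In form: [{"turn": [wx, wy, wz], "xyz": [dx, dy, dz], "gripper": gripper}, ...]. A call has 1 to 20 rows; each row is the pose to reach, as a shift and turn from the pose commanded when the call began; what a row does not reach only later rows make up. A row lasts 1/10 s, in which the tool goes at most 50 mm and 8.59 degrees, less where a joint would pass 70% of its speed; a pose out of reach is approached as far as the arm can. A call with a gripper value outside its range is refused whole. The fingers move at their own pace and stop on an object; the grip force is fixed at half the most. Time passes only in rows, so rows that repeat a pose let the fingers close. It gives the time, the measured TCP pose, the force, the opening and the grip force at its end, in the units of the state.
- ctrl.state(): the state, without advancing time (a new reading comes with each control period).
- grab_frame(name): name is "side" or "top" or "wrist"; returns (picture, depth): 480x640x3 uint8, blue, green, red; 480x640 float32, m along the optical axis (not along the pixel's ray), 0 where there is no reading.
- camera_params(name): a dict with "mtx" (3x3 intrinsics, pixels), "rvec" (rotation vector, rad) and "tvec" (3), from world to camera coordinates, as OpenCV has them. Camera axes: x right, y down, z forward; pixel columns grow to the right and rows downward; lengths in m; the calibration is good to about 2 mm. A picture is of the moment at which its call begins: read the wrist's pose just before it. camera_params takes no time and is no camera call; for the wrist camera it gives the pose at the moment of the call.
- ctrl.hand_in(): hands the job in; it is judged then, once.
The state is a dict: "time": time; "q": joint angles; "qd": joint speeds; "joint_efforts": joint torques, N m; "eef_pos": TCP position; "ee_rot": TCP orientation; "force": force on the tool from outside, world axes, zero at the start; "ft_torque": the same for the moment, N m; "opening": opening from 0.0 (shut) to 1.0 (fully open); "grip_force": force on a finger pad.
Only numpy, scipy, OpenCV 4.12 (cv2) and the standard library are available. Lean on these libraries where they do the work, as an engineer would, in place of code of your own. Each camera call takes 0.05 s, during which the arm holds its last target. There are 200 camera calls.

## Task

Loosen the black wing knob on the frame, turn the board over about its long axis until its pocketed face is up and level, and tighten the knob clockwise to lock it. Only then lay every pale oak handle block that lies beside the frame flat into a pocket of the board, one to a pocket and fully down with its length along the pocket (any block may go in any pocket). Leave the bottle, tape roll and wax pot where they stand.

Things in the scene. Friction and masses are not known exactly. Their poses are not given: they have to be found in the camera images.
- board_center (a point): Turning board: plywood 150 x 320 x 16 mm, one face plain, the other with four shallow pockets fenced by wooden ribs 8 mm high. The point is the board's middle, on the turning axis 120 mm above the bench; y runs along the long turning axis, away from the knob end, x across the board (edges at x = -75 and +75 mm), z out of the pocketed face.
- frame: Metal frame fixed to the bench that carries the board; origin on the bench below the board's middle, y along the turning axis, z up, x away from the robot. Bearing posts at y = -195 and +195 mm (56 mm wide, 34 mm thick, tops 145 mm above the bench), feet 130 mm long and 14 mm high under them, a low sole rail 50 mm wide, 14 mm high between.
- board (a joint): Board angle about its long axis, rad: 0 = level, pockets up; 3.14 = pockets down; 1.57 = pockets facing away from the robot. Stops at -0.35 and 3.5; starts at 2.3 to 3.3. To reach 0 the edge nearer the robot goes down and under, the far edge up over the top towards the robot. Knob loose: 0.12 N m turns it, friction holds it where left. Knob tight: a clamp grips its shaft.
- knob_grip (a point): Locking knob on top of the bearing post at the board's -y end: an upright-axis black wing 50 mm long (along this point's y), 13 mm thick (along x) and 26 mm high; the point is the wing's middle on the knob's axis, 177 mm above the bench. A collar 26 mm across ends 10 mm below the point; the post top is 32 mm below.
- lock_knob (a joint): Knob angle, rad, growing clockwise seen from above: 0 = fully loose (stop), 1.5 = fully tight (stop). The clamp begins to bite at about 0.9; loose below 0.4, locked above 1.15. Starts tight, between 1.3 and 1.45. Stiffness about 0.1 N m; it stays where it is left.
- pocket1 (a point): Centre of the floor of a pocket, 46 x 128 mm inside, its long side along the board (along board y), 38 mm to the -x side of the board axis, at y = -88 mm. Board frame: y along the board's long axis, z out of the pocketed face. Floor of the pocket, 8 mm from the board's middle plane; rim 8 mm above this floor, ribs 6 mm thick.
- pocket2 (a point): Centre of the floor of a pocket, 46 x 128 mm inside, its long side along the board (along board y), 38 mm to the +x side of the board axis, at y = -88 mm. Board frame: y along the board's long axis, z out of the pocketed face. Floor of the pocket, 8 mm from the board's middle plane; rim 8 mm above this floor, ribs 6 mm thick.
- pocket3 (a point): Centre of the floor of a pocket, 46 x 128 mm inside, its long side across the board (along board x), at board y = +33 mm. Board frame: y along the board's long axis, z out of the pocketed face. Floor of the pocket, 8 mm from the board's middle plane; rim 8 mm above this floor, ribs 6 mm thick.
- pocket4 (a point): Centre of the floor of a pocket, 46 x 128 mm inside, its long side across the board (along board x), at board y = +119 mm. Board frame: y along the board's long axis, z out of the pocketed face. Floor of the pocket, 8 mm from the board's middle plane; rim 8 mm above this floor, ribs 6 mm thick.
- block1_center (a point): Pale oak handle block with a dark knot, 38 x 120 x 25 mm, lying flat on the bench beside the frame; the point is its centre, 12.5 mm above its underside; y along its length, z up. All blocks are alike. May be absent.
- block1: The same block; origin at the centre of its underside.
- block2_center (a point): Pale oak handle block with a dark knot, 38 x 120 x 25 mm, lying flat on the bench beside the frame; the point is its centre, 12.5 mm above its underside; y along its length, z up. All blocks are alike. May be absent.
- block2: The same block; origin at the centre of its underside.
- block3_center (a point): Pale oak handle block with a dark knot, 38 x 120 x 25 mm, lying flat on the bench beside the frame; the point is its centre, 12.5 mm above its underside; y along its length, z up. All blocks are alike. May be absent.
- block3: The same block; origin at the centre of its underside.
- block4_center (a point): Pale oak handle block with a dark knot, 38 x 120 x 25 mm, lying flat on the bench beside the frame; the point is its centre, 12.5 mm above its underside; y along its length, z up. All blocks are alike. May be absent.
- block4: The same block; origin at the centre of its underside.
- oil_bottle: Bystander: small blue bottle 45 mm wide, 120 mm tall, standing behind the frame; origin at its foot.
- tape_roll: Bystander: roll of tape 91 mm across, 24 mm high, lying behind the frame; origin under its centre.
- wax_pot: Bystander: round white pot 69 mm across, 41 mm high, in front of the frame; origin under its centre.
Mind the look-alikes: they are no part of the job. Leave any red look-alike of the block4 alone.

How it is judged:
On the way, in this order (a step that is already met when the one before it is completed fails the run):
1. the knob is loosened (below 0.4 rad) (value of joint lock_knob below 0.4 rad), for 0.2 s.
2. with the knob loose, the board is turned level, pockets up (within 0.09 rad) (value of joint board between -0.09 and 0.09 rad and value of joint lock_knob below 0.8 rad), for 0.2 s.
3. the knob is tightened (above 1.15 rad) with the board level (value of joint board between -0.09 and 0.09 rad and value of joint lock_knob above 1.15 rad), for 0.2 s.
4. every block lies flat in a pocket (((x of block1_center in the frame of pocket1 between -0.008 and 0.008 m and y of block1_center in the frame of pocket1 between -0.008 and 0.008 m and z of block1_center in the frame of pocket1 between 0.009 and 0.0165 m and angle between the y axis of block1_center and the y axis of pocket1, either way round below 0.12 rad) or (x of block1_center in the frame of pocket2 between -0.008 and 0.008 m and y of block1_center in the frame of pocket2 between -0.008 and 0.008 m and z of block1_center in the frame of pocket2 between 0.009 and 0.0165 m and angle between the y axis of block1_center and the y axis of pocket2, either way round below 0.12 rad) or (x of block1_center in the frame of pocket3 between -0.008 and 0.008 m and y of block1_center in the frame of pocket3 between -0.008 and 0.008 m and z of block1_center in the frame of pocket3 between 0.009 and 0.0165 m and angle between the y axis of block1_center and the x axis of pocket3, either way round below 0.12 rad) or (x of block1_center in the frame of pocket4 between -0.008 and 0.008 m and y of block1_center in the frame of pocket4 between -0.008 and 0.008 m and z of block1_center in the frame of pocket4 between 0.009 and 0.0165 m and angle between the y axis of block1_center and the x axis of pocket4, either way round below 0.12 rad)) and ((x of block2_center in the frame of pocket1 between -0.008 and 0.008 m and y of block2_center in the frame of pocket1 between -0.008 and 0.008 m and z of block2_center in the frame of pocket1 between 0.009 and 0.0165 m and angle between the y axis of block2_center and the y axis of pocket1, either way round below 0.12 rad) or (x of block2_center in the frame of pocket2 between -0.008 and 0.008 m and y of block2_center in the frame of pocket2 between -0.008 and 0.008 m and z of block2_center in the frame of pocket2 between 0.009 and 0.0165 m and angle between the y axis of block2_center and the y axis of pocket2, either way round below 0.12 rad) or (x of block2_center in the frame of pocket3 between -0.008 and 0.008 m and y of block2_center in the frame of pocket3 between -0.008 and 0.008 m and z of block2_center in the frame of pocket3 between 0.009 and 0.0165 m and angle between the y axis of block2_center and the x axis of pocket3, either way round below 0.12 rad) or (x of block2_center in the frame of pocket4 between -0.008 and 0.008 m and y of block2_center in the frame of pocket4 between -0.008 and 0.008 m and z of block2_center in the frame of pocket4 between 0.009 and 0.0165 m and angle between the y axis of block2_center and the x axis of pocket4, either way round below 0.12 rad)) and ((x of block3_center in the frame of pocket1 between -0.008 and 0.008 m and y of block3_center in the frame of pocket1 between -0.008 and 0.008 m and z of block3_center in the frame of pocket1 between 0.009 and 0.0165 m and angle between the y axis of block3_center and the y axis of pocket1, either way round below 0.12 rad) or (x of block3_center in the frame of pocket2 between -0.008 and 0.008 m and y of block3_center in the frame of pocket2 between -0.008 and 0.008 m and z of block3_center in the frame of pocket2 between 0.009 and 0.0165 m and angle between the y axis of block3_center and the y axis of pocket2, either way round below 0.12 rad) or (x of block3_center in the frame of pocket3 between -0.008 and 0.008 m and y of block3_center in the frame of pocket3 between -0.008 and 0.008 m and z of block3_center in the frame of pocket3 between 0.009 and 0.0165 m and angle between the y axis of block3_center and the x axis of pocket3, either way round below 0.12 rad) or (x of block3_center in the frame of pocket4 between -0.008 and 0.008 m and y of block3_center in the frame of pocket4 between -0.008 and 0.008 m and z of block3_center in the frame of pocket4 between 0.009 and 0.0165 m and angle between the y axis of block3_center and the x axis of pocket4, either way round below 0.12 rad)) and ((x of block4_center in the frame of pocket1 between -0.008 and 0.008 m and y of block4_center in the frame of pocket1 between -0.008 and 0.008 m and z of block4_center in the frame of pocket1 between 0.009 and 0.0165 m and angle between the y axis of block4_center and the y axis of pocket1, either way round below 0.12 rad) or (x of block4_center in the frame of pocket2 between -0.008 and 0.008 m and y of block4_center in the frame of pocket2 between -0.008 and 0.008 m and z of block4_center in the frame of pocket2 between 0.009 and 0.0165 m and angle between the y axis of block4_center and the y axis of pocket2, either way round below 0.12 rad) or (x of block4_center in the frame of pocket3 between -0.008 and 0.008 m and y of block4_center in the frame of pocket3 between -0.008 and 0.008 m and z of block4_center in the frame of pocket3 between 0.009 and 0.0165 m and angle between the y axis of block4_center and the x axis of pocket3, either way round below 0.12 rad) or (x of block4_center in the frame of pocket4 between -0.008 and 0.008 m and y of block4_center in the frame of pocket4 between -0.008 and 0.008 m and z of block4_center in the frame of pocket4 between 0.009 and 0.0165 m and angle between the y axis of block4_center and the x axis of pocket4, either way round below 0.12 rad))), for 0.2 s.
At the end, for the whole second after the job is handed in: Board level with pockets up (within 0.09 rad), knob above 1.15 rad, and every block at rest, flat on the floor of a pocket (centre within 8 mm of the pocket's centre along and across, 9 to 16.5 mm above its floor, long side along the pocket's within 0.12 rad) (all of step 3 and all of step 4 and linear speed of each of block1, block2, block3, block4 below 0.02 m/s); the robot touches nothing.
It fails at once if the bottle is pushed more than 40 mm or tipped over (distance of oil_bottle from where it was at the start of the episode above 0.04 m or angle between oil_bottle's own z axis and vertical above 0.6 rad).
It fails at once if the tape roll is pushed more than 40 mm or tipped over (distance of tape_roll from where it was at the start of the episode above 0.04 m or angle between tape_roll's own z axis and vertical above 0.6 rad).
It fails at once if the wax pot is pushed more than 40 mm or tipped over (distance of wax_pot from where it was at the start of the episode above 0.04 m or angle between wax_pot's own z axis and vertical above 0.6 rad).
Of block1, block2, block3, block4 only 3 to 4 are there at a start; the rules pass over those that are not, and their reading is None.
At some moment in a run one of block1, block2, block3, block4 may be knocked a few centimetres aside while the robot is not near it.
Once in a run the grip may slacken for a moment while it holds something.
It also fails if it takes over 200 s, if anything falls off the work surface, if the arm or the gripper's body presses on something with over 40 N, if the wrist force passes 120 N, or if a joint passes its speed limit or range.

## Working session

There is one attempt and no reset: what is moved stays moved. The work goes in short steps, Python scripts to look and compute and a tool call to move; the robot and the scene stay as the last step left them, time stands still between calls to the robot, and variables do not carry over. Pictures are saved under pics/ and viewed, at most 14 in all, crops included, and the job is handed in when it is done.

Besides the shell and the picture viewer there is one more tool, called in YAML: its name, and indented under it one key for each argument. send_rows: Moves the arm, as the interface text tells. Its arguments: {"type":"object","properties":{"deltas":{"type":"array"}},"required":["deltas"]}

```bash
mkdir -p pics
cat > h.py <<'E'
import numpy as np, cv2
from workcell import ctrl, grab_frame, camera_params
from scipy.spatial.transform import Rotation as R
def cam(n):
    p=camera_params(n); K=np.array(p["mtx"],float); Rm=cv2.Rodrigues(np.array(p["rvec"],float))[0]; t=np.array(p["tvec"],float).ravel()
    return K,Rm,t
def ray(c,u,v):
    K,Rm,t=c; d=Rm.T@np.linalg.inv(K)@np.array([u,v,1.]); return -Rm.T@t,d
def onz(c,u,v,z):
    o,d=ray(c,u,v); return o+d*(z-o[2])/d[2]
def proj(c,P):
    K,Rm,t=c; q=(Rm@np.atleast_2d(P).T).T+t; q=q@K.T; return q[:,:2]/q[:,2:]
def cloud(c,dep):
    K,Rm,t=c; v,u=np.mgrid[:480,:640]; d=np.stack([(u-K[0,2])/K[0,0],(v-K[1,2])/K[1,1],np.ones_like(u)],-1)*dep[...,None]
    return (d-t)@Rm
def st():
    s=ctrl.state(); print("t",round(s["time"],2),"pos",np.round(s["eef_pos"],4),"rot",np.round(s["ee_rot"],4),"F",np.round(s["force"],1),"op",round(s["opening"],3),"gf",round(s["grip_force"],1)); return s
E
python3 - <<'E'
from h import *
st(); print(ctrl.tips_ahead)
for n in("side","top"):
    c=cam(n); im,d=grab_frame(n); cv2.imwrite(f"pics/{n}0.png",im); np.savez(f"{n}0.npz",im=im,d=d)
    print(n,"centre",-c[1].T@c[2],"fwd",c[1][2],c[0][0,0])
E
```

```text
t 0.0 pos [0.1922 0.4885 0.4039] rot [-2.000e-04  1.863e-01  9.825e-01 -8.000e-04] F [ 1.  -0.2 -0.2] op 0.998 gf 0.0
0.1734
side centre [ 0.08436558 -1.12129106  0.74779827] fwd [ 0.34709129  0.81362166 -0.46641979] 512.835328703364
top centre [ 0.31261899 -0.01443055  1.84593089] fwd [ 1.33719175e-01 -4.84866809e-04 -9.91019146e-01] 620.2599509026322
```

View pics/top0.png

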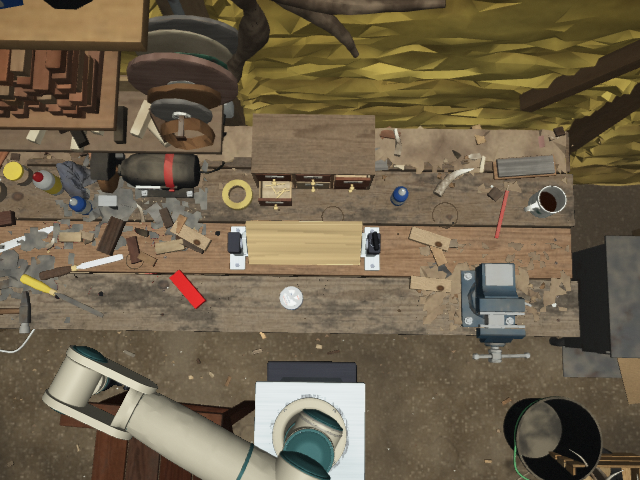

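View pics/side0.png

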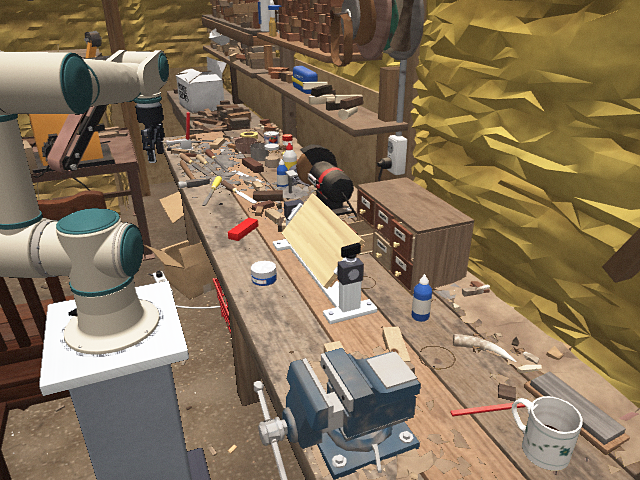

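Top view: the board is plain face up at (305,243), with the knob at (373,243). Pale block candidates are (430,238), (432,285), (193,237) and (170,245). The red look-alike is at (187,288), the bottle at (400,195), the tape at (237,194) and the pot at (291,297). The side view shows the board tilted and the pale blocks near the vise at (397,342). Next I'll take a close crop of the candidates.

Run:
```python
from h import *
z=np.load("top0.npz"); im,d=z["im"],z["d"]
a=cv2.resize(im[205:310,130:260],None,fx=4,fy=4,interpolation=cv2.INTER_CUBIC)[:, :400+120]
b=cv2.resize(im[205:310,360:430+60],None,fx=4,fy=4,interpolation=cv2.INTER_CUBIC)
o=np.hstack([a,b]); o=cv2.resize(o,(800,int(o.shape[0]*800/o.shape[1]))); cv2.imwrite("pics/crop1.png",o); print(o.shape)
c=cam("top"); P=cloud(c,d)
for u,v in [(430,238),(432,285),(193,237),(170,245),(187,288),(180,238),(305,225),(305,262),(373,243),(237,243),(291,297),(400,195)]:
    print((u,v),np.round(P[v,u],3))
```

```text
(323, 800, 3)
(430, 238) [ 0.575 -0.353  0.017]
(432, 285) [ 0.435 -0.356  0.022]
(193, 237) [0.567 0.352 0.021]
(170, 245) [0.542 0.419 0.024]
(187, 288) [0.415 0.363 0.024]
(180, 238) [0.564 0.391 0.018]
(305, 225) [0.582 0.017 0.183]
(305, 262) [0.492 0.017 0.074]
(373, 243) [ 0.536 -0.168  0.176]
(237, 243) [0.535 0.205 0.145]
(291, 297) [0.393 0.057 0.039]
(400, 195) [ 0.688 -0.254  0.093]
```

View pics/crop1.png

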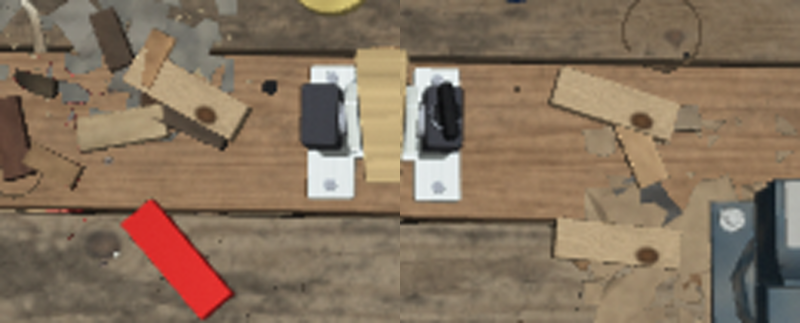

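Three pale blocks have a dark knot: right far (430,238), right near (432,285) and left (193,237). The pale slab at about (170,245) has no knot, so it's scrap, as are the thin chips. The red block is the look-alike. So three blocks are present. Next I'll measure them.

```bash
cat >> h.py <<'E'
def rect(P):
    (cx,cy),(w,h),a=cv2.minAreaRect(np.float32(P[:,:2])*1000)
    a=np.radians(a)
    if w<h: w,h,a=h,w,a+np.pi/2
    a=(a+np.pi/2)%np.pi-np.pi/2
    return np.array([cx,cy])/1000,(w,h),a   # centre, (long,short) mm, long-axis direction angle
def comp(m,minn=30):
    n,l,s,c=cv2.connectedComponentsWithStats(m.astype(np.uint8),connectivity=4)
    return [l==i for i in range(1,n) if s[i,4]>=minn]
E
python3 - <<'E'
from h import *
z=np.load("top0.npz"); im,d=z["im"],z["d"]; P=cloud(cam("top"),d); Z=P[...,2]
hsv=cv2.cvtColor(im,cv2.COLOR_BGR2HSV)
reg=(P[...,0]>.33)&(P[...,0]<.65)&(abs(P[...,1])<.5)
print("hsv block",hsv[236,190],hsv[284,425],hsv[235,420])
print("bench z",np.median(Z[290:305,330:345]), np.median(Z[300:310,220:250]))
m=reg&(Z>.019)&(Z<.032)&(hsv[...,2]>110)
for k in comp(m,60):
    c,s,a=rect(P[k]); v,u=np.nonzero(k); print("blk px",u.mean().round(),v.mean().round(),np.round(c,4),np.round(s,1),round(a,3),"z",np.median(Z[k]).round(4),np.median(hsv[k],0))
for lo,hi,nm in((.140,.150,"post"),(.182,.2,"wing")):
    mm=reg&(Z>lo)&(Z<hi)&(hsv[...,2]<90)
    for k in comp(mm,15):
        c,s,a=rect(P[k]); v,u=np.nonzero(k); print(nm,u.mean().round(),v.mean().round(),np.round(c,4),np.round(s,1),round(a,3),np.median(Z[k]).round(4),k.sum())
b=P[225:262,255:355].reshape(-1,3); c0=b.mean(0); _,_,V=np.linalg.svd(b-c0); n=V[2]*np.sign(V[2,2]); print("board normal",n,"dist of (.535,0,.12)", (np.array([.535,0,.12])-c0)@n, "theta",np.pi-np.arctan2(-n[0],n[2]))
E
```

```text
hsv block [ 18  79 187] [ 18  83 179] [ 18  79 184]
bench z -0.0006128385665487909 -0.0008998274133637833
blk px 189.0 233.0 [0.583  0.3569] [121.4  59.1] 1.068 z 0.025 [ 18.  80. 180.]
blk px 431.0 238.0 [ 0.5689 -0.3602] [141.4  42.9] 1.255 z 0.0247 [ 18.  79. 183.]
blk px 163.0 245.0 [0.5401 0.4364] [63.1 28.8] -1.194 z 0.0225 [ 19.  79. 169.]
blk px 187.0 289.0 [0.4132 0.3633] [119.9  38.9] 0.736 z 0.0245 [  0. 204. 221.]
blk px 429.0 283.0 [ 0.4397 -0.3518] [121.4  41. ] 1.489 z 0.0248 [ 18.  79. 183.]
post 234.0 242.0 [0.5391 0.2148] [53.8 31.2] 0.028 0.1446 171
post 370.0 236.0 [ 0.5615 -0.1617] [15.   8.4] -0.041 0.1446 20
post 371.0 250.0 [ 0.5238 -0.1671] [19.3 16.9] -1.545 0.1443 27
wing 375.0 241.0 [ 0.5418 -0.174 ] [46.1 12.6] 0.112 0.1888 80
board normal [0.99788042 0.01432096 0.06347902] dist of (.535,0,.12) -0.004690943171448816 theta 4.648860722401896
```

send_rows:
  deltas:
    - {"turn": [0,0,-0.9],"xyz": [12,-22,0],"gripper": 1}
    - {"turn": [0,0,-1.8],"xyz": [24,-44,0],"gripper": 1}
    - {"turn": [0,0,-2.655],"xyz": [35,-66.2,0],"gripper": 1}
    - {"turn": [0,0,-2.655],"xyz": [35,-66.2,0],"gripper": 1}
    - {"turn": [0,0,-2.655],"xyz": [35,-66.2,0],"gripper": 1}
    - {"turn": [0,0,-2.655],"xyz": [35,-66.2,0],"gripper": 1}
    - {"turn": [0,0,-2.655],"xyz": [35,-66.2,0],"gripper": 1}
    - {"turn": [0,0,-2.655],"xyz": [35,-66.2,0],"gripper": 1}
    - {"turn": [0,0,-2.655],"xyz": [35,-66.2,0],"gripper": 1}
    - {"turn": [0,0,-2.655],"xyz": [35,-66.2,0],"gripper": 1}
    - {"turn": [0,0,-2.655],"xyz": [35,-66.2,0],"gripper": 1}
    - {"turn": [0,0,-2.655],"xyz": [35,-66.2,0],"gripper": 1}
    - {"turn": [0,0,-2.655],"xyz": [35,-66.2,0],"gripper": 1}
    - {"turn": [0,0,-2.655],"xyz": [35,-66.2,0],"gripper": 1}
    - {"turn": [0,0,-2.655],"xyz": [35,-66.2,0],"gripper": 1}
    - {"turn": [0,0,-2.655],"xyz": [35,-66.2,0],"gripper": 1}
    - {"turn": [0,0,-2.655],"xyz": [35,-66.2,0],"gripper": 1}
    - {"turn": [0,0,-2.655],"xyz": [35,-66.2,0],"gripper": 1}
    - {"turn": [0,0,-2.655],"xyz": [35,-66.2,0],"gripper": 1}
    - {"turn": [0,0,-2.655],"xyz": [35,-66.2,0],"gripper": 1}

```text
time: 2.1
eef_pos: [0.5422, -0.1734, 0.4044]
ee_rot: [-0.0, 0.998, 0.057, -0.0]
force: [-0.7, -0.6, -0.1]
opening: 1.0
grip_force: 0.0
```

Run:
```python
from h import *
s=st(); print(np.round(s["q"],3))
c=cam("wrist"); im,d=grab_frame("wrist"); cv2.imwrite("pics/w1.png",im); np.savez("w1.npz",im=im,d=d)
P=cloud(c,d);Z=P[...,2];print("cam",-c[1].T@c[2],"fwd",c[1][2])
hsv=cv2.cvtColor(im,cv2.COLOR_BGR2HSV)
for lo,hi in((.14,.15),(.183,.196),(.008,.018)):
    for k in comp((Z>lo)&(Z<hi),200):
        cc,ss,a=rect(P[k]); v,u=np.nonzero(k); print(lo,u.mean().round(),v.mean().round(),np.round(cc,4),np.round(ss,1),round(a,3),np.median(Z[k]).round(4),k.sum())
```

```text
t 2.1 pos [ 0.5422 -0.1734  0.4044] rot [-1.000e-04  9.984e-01  5.740e-02 -3.000e-04] F [-0.7 -0.6 -0.1] op 1.0 gf 0.0
[-0.374  0.178  1.266 -0.     1.699  1.082]
cam [ 0.6071508  -0.16518357  0.37324478] fwd [-0.25710422 -0.02941123 -0.96593602]
0.14 157.0 206.0 [ 0.5631 -0.0726] [154.5  34.1] 1.513 0.1452 3879
0.14 316.0 230.0 [ 0.5443 -0.1722] [56.1 34. ] 0.008 0.1441 2587
0.183 316.0 264.0 [ 0.5448 -0.1721] [49. 13.] 0.136 0.1891 2733
0.008 596.0 16.0 [ 0.7134 -0.3729] [29.6  8. ] 0.791 0.0135 352
0.008 317.0 160.0 [ 0.5751 -0.1589] [81.2 68.2] -1.557 0.0135 3486
0.008 533.0 254.0 [ 0.512  -0.3665] [72.8 68.9] -0.367 0.0161 2670
0.008 607.0 285.0 [ 0.4964 -0.4451] [38.1 19.3] -1.282 0.0103 397
0.008 523.0 310.0 [ 0.4666 -0.3783] [113.   36.7] 1.283 0.0102 1830
0.008 603.0 339.0 [ 0.4452 -0.4618] [100.5  49.3] -0.075 0.0167 2830
0.008 75.0 315.0 [0.4092 0.044 ] [67.3 27.8] 0.78 0.0132 514
```

View pics/w1.png

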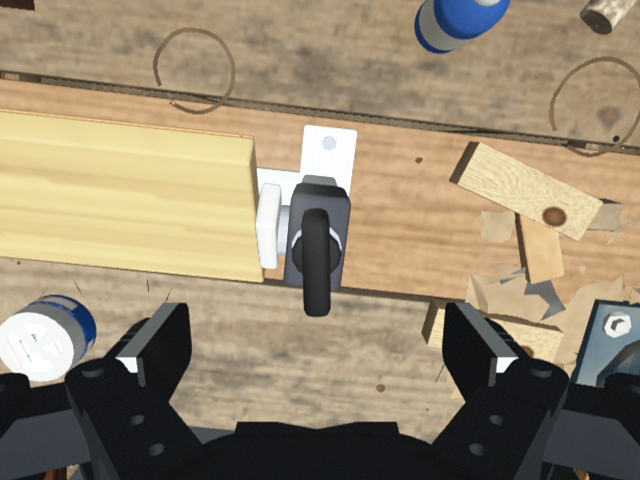

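The wrist view shows the black wing at (316,260) on its post, with the plain face of the board to its left. Knob centre is (0.545,-0.172), and the 49x13 size matches. Next I'll check how far the fingertips reach.

Run:
```python
from h import *
z=np.load("w1.npz"); d=z["d"]; P=cloud(cam("wrist"),d)
for sl in((slice(300,390),slice(100,195)),(slice(300,390),slice(440,520))):
    q=P[sl].reshape(-1,3); q=q[q[:,2]>.21]; print(.4044-q[:,2].min(), q[:,1].min(),q[:,1].max(),.4044-np.percentile(q[:,2],5))
```

```text
0.16117832803353252 -0.16515585264687746 -0.11541332678969879 0.1556231226040204
0.1614024986672645 -0.22817203469584177 -0.16515585264687746 0.15587963335093172
```

send_rows:
  deltas:
    - {"turn": [0,0,0.021],"xyz": [0.26,0.13,-2],"gripper": 1}
    - {"turn": [0,0,0.021],"xyz": [0.26,0.13,-4],"gripper": 1}
    - {"turn": [0,0,0.021],"xyz": [0.26,0.13,-5.9],"gripper": 1}
    - {"turn": [0,0,0.021],"xyz": [0.26,0.13,-5.9],"gripper": 1}
    - {"turn": [0,0,0.021],"xyz": [0.26,0.13,-5.9],"gripper": 0}
    - {"turn": [0,0,0.021],"xyz": [0.26,0.13,-5.9],"gripper": 0}
    - {"turn": [0,0,0.021],"xyz": [0.26,0.13,-5.9],"gripper": 0}
    - {"turn": [0,0,0.021],"xyz": [0.26,0.13,-5.9],"gripper": 0}
    - {"turn": [0,0,0.021],"xyz": [0.26,0.13,-5.9],"gripper": 0}
    - {"turn": [0,0,0.021],"xyz": [0.26,0.13,-5.9],"gripper": 0}
    - {"turn": [0,0,0.021],"xyz": [0.26,0.13,-5.9],"gripper": 0}
    - {"turn": [0,0,0.021],"xyz": [0.26,0.13,-5.9],"gripper": 0}

```text
time: 3.35
eef_pos: [0.5448, -0.1724, 0.3465]
ee_rot: [0.001, 0.998, 0.066, 0.001]
force: [-0.1, -3.8, 4.8]
opening: 0.134
grip_force: 60.4
```

send_rows:
  deltas:
    - {"turn": [0,0,0.13],"xyz": [0,0,0],"gripper": 0}
    - {"turn": [0,0,0.26],"xyz": [0,0,0],"gripper": 0}
    - {"turn": [0,0,0.39],"xyz": [0,0,0],"gripper": 0}
    - {"turn": [0,0,0.52],"xyz": [0,0,0],"gripper": 0}
    - {"turn": [0,0,0.65],"xyz": [0,0,0],"gripper": 0}
    - {"turn": [0,0,0.78],"xyz": [0,0,0],"gripper": 0}
    - {"turn": [0,0,0.91],"xyz": [0,0,0],"gripper": 0}
    - {"turn": [0,0,1.04],"xyz": [0,0,0],"gripper": 0}
    - {"turn": [0,0,1.15],"xyz": [0,0,0],"gripper": 0}
    - {"turn": [0,0,1.25],"xyz": [0,0,0],"gripper": 0}
    - {"turn": [0,0,1.25],"xyz": [0,0,0],"gripper": 0}
    - {"turn": [0,0,1.25],"xyz": [0,0,0],"gripper": 0}
    - {"turn": [0,0,1.25],"xyz": [0,0,0],"gripper": 0}

```text
time: 4.65
eef_pos: [0.5444, -0.1718, 0.3465]
ee_rot: [-0.001, 0.77, 0.638, -0.0]
force: [-5.7, 1.1, 8.8]
opening: 0.134
grip_force: 60.9
```

send_rows:
  deltas:
    - {"turn": [0,0,1.25],"xyz": [0,0,0],"gripper": 1}
    - {"turn": [0,0,0],"xyz": [0,0,0],"gripper": 1}
    - {"turn": [0,0,0],"xyz": [0,0,0],"gripper": 1}
    - {"turn": [0,0,0],"xyz": [0,0,0],"gripper": 1}

```text
time: 5.05
eef_pos: [0.5448, -0.1719, 0.3453]
ee_rot: [-0.0, 0.769, 0.639, -0.0]
force: [-0.2, 0.7, 0.4]
opening: 0.808
grip_force: 0.0
```

send_rows:
  deltas:
    - {"turn": [0,0,0],"xyz": [0,0,3],"gripper": 1}
    - {"turn": [0,0,0],"xyz": [0,0,6],"gripper": 1}
    - {"turn": [0,0,0],"xyz": [0,0,9],"gripper": 1}
    - {"turn": [0,0,0],"xyz": [0,0,9],"gripper": 1}

```text
time: 5.45
eef_pos: [0.5447, -0.172, 0.4409]
ee_rot: [0.004, 0.77, 0.639, 0.002]
force: [0.2, -0.7, 0.8]
opening: 0.996
grip_force: 0.0
```

Run:
```python
from h import *
s=st(); print(np.round(s["q"],3))
c=cam("wrist"); im,d=grab_frame("wrist"); cv2.imwrite("pics/w2.png",im); np.savez("w2.npz",im=im,d=d)
P=cloud(c,d);Z=P[...,2]
for lo,hi in((.14,.15),(.183,.196)):
    for k in comp((Z>lo)&(Z<hi)&(P[...,1]<-.14),200):
        cc,ss,a=rect(P[k]); v,u=np.nonzero(k); print(lo,u.mean().round(),v.mean().round(),np.round(cc,4),np.round(ss,1),round(a,3),np.median(Z[k]).round(4),k.sum())
z=np.load("top0.npz"); Pt=cloud(cam("top"),z["d"])
for u in(260,290,320,350): print(u,[tuple(np.round(Pt[v,u],3)) for v in range(216,272,5)])
```

```text
t 5.45 pos [ 0.5447 -0.172   0.4409] rot [0.0036 0.7696 0.6385 0.0021] F [ 0.2 -0.7  0.8] op 0.996 gf 0.0
[-0.371  0.176  1.196  0.     1.761 -0.185]
0.14 572.0 147.0 [ 0.7121 -0.149 ] [17.1  2.4] -1.555 0.1452 267
0.14 319.0 187.0 [ 0.5541 -0.1443] [25.2  8.6] 0.0 0.1456 424
0.14 340.0 224.0 [ 0.5625 -0.1717] [34.3 19.2] 1.568 0.1443 1240
0.14 282.0 233.0 [ 0.528  -0.1717] [34.1 23.8] -1.561 0.1442 1203
0.183 311.0 248.0 [ 0.5443 -0.1715] [49.4 13. ] 1.375 0.189 1992
260 [(np.float64(0.637), np.float64(0.157), np.float64(0.001)), (np.float64(0.592), np.float64(0.14), np.float64(0.176)), (np.float64(0.579), np.float64(0.14), np.float64(0.172)), (np.float64(0.567), np.float64(0.141), np.float64(0.16)), (np.float64(0.556), np.float64(0.142), np.float64(0.143)), (np.float64(0.544), np.float64(0.143), np.float64(0.129)), (np.float64(0.531), np.float64(0.144), np.float64(0.118)), (np.float64(0.518), np.float64(0.144), np.float64(0.107)), (np.float64(0.505), np.float64(0.145), np.float64(0.098)), (np.float64(0.492), np.float64(0.146), np.float64(0.082)), (np.float64(0.485), np.float64(0.15
[... 1539 characters left out ...]
), np.float64(-0.115), np.float64(-0.001)), (np.float64(0.598), np.float64(-0.106), np.float64(0.167)), (np.float64(0.583), np.float64(-0.106), np.float64(0.172)), (np.float64(0.571), np.float64(-0.107), np.float64(0.158)), (np.float64(0.558), np.float64(-0.107), np.float64(0.154)), (np.float64(0.547), np.float64(-0.108), np.float64(0.13)), (np.float64(0.534), np.float64(-0.109), np.float64(0.122)), (np.float64(0.521), np.float64(-0.11), np.float64(0.111)), (np.float64(0.508), np.float64(-0.11), np.float64(0.105)), (np.float64(0.497), np.float64(-0.112), np.float64(0.072)), (np.float64(0.49), np.float64(-0.116), np.float64(-0.002)), (np.float64(0.474), np.float64(-0.116), np.float64(0.005))]
```

Run:
```python
from h import *
z=np.load("top0.npz"); P=cloud(cam("top"),z["d"]); m=(P[...,0]>.6)&(P[...,0]<.9)&(P[...,1]>-.2)&(P[...,1]<.1)&(P[...,2]>.1)
q=P[m]; 
for a in np.arange(.6,.9,.03):
    k=q[(q[:,0]>=a)&(q[:,0]<a+.03)]; print(round(a,2),len(k),k[:,2].max() if len(k) else None)
```

```text
0.6 1 0.15559644449376162
0.63 0 None
0.66 0 None
0.69 353 0.18602786238247784
0.72 1427 0.20233317348509613
0.75 1056 0.20178860629861448
0.78 3995 0.9859540777636828
0.81 1649 0.9388095681879839
0.84 1027 0.2023047943685783
0.87 807 0.20181436686981935
0.9 0 None
```

send_rows:
  deltas:
    - {"turn": [0,0,-0.15],"xyz": [1,1.5,0],"gripper": 0}
    - {"turn": [0,0,-0.3],"xyz": [2,3,0],"gripper": 0}
    - {"turn": [0,0,-0.45],"xyz": [3,4.5,0],"gripper": 0}
    - {"turn": [0,0,-0.6],"xyz": [4,6,0],"gripper": 0}
    - {"turn": [0,0,-0.75],"xyz": [5,7.5,0],"gripper": 0}
    - {"turn": [0,0,-0.9],"xyz": [6,9,0],"gripper": 0}
    - {"turn": [0,0,-1.05],"xyz": [7,10,0],"gripper": 0}
    - {"turn": [0,0,-1.2],"xyz": [7.7,10.7,0],"gripper": 0}
    - {"turn": [0,0,-1.375],"xyz": [7.7,10.7,-2],"gripper": 0}
    - {"turn": [0,0,-1.375],"xyz": [7.7,10.7,-5],"gripper": 0}
    - {"turn": [0,0,-1.375],"xyz": [7.7,10.7,-8],"gripper": 0}
    - {"turn": [0,0,-1.375],"xyz": [7.7,10.7,-10.5],"gripper": 0}
    - {"turn": [0,0,-1.375],"xyz": [7.7,10.7,-11.75],"gripper": 0}
    - {"turn": [0,0,-1.375],"xyz": [7.7,10.7,-11.75],"gripper": 0}

```text
time: 6.9
eef_pos: [0.6214, -0.065, 0.3151]
ee_rot: [-0.0, 1.0, 0.004, -0.003]
force: [-0.4, -0.4, 0.2]
opening: -0.0
grip_force: 0.0
```

send_rows:
  deltas:
    - {"turn": [0,0,0],"xyz": [-1.0,0,0.6],"gripper": 0}
    - {"turn": [0,0,0],"xyz": [-1.7,0,1.1],"gripper": 0}
    - {"turn": [0,0,0],"xyz": [-2.45,0,1.6],"gripper": 0}
    - {"turn": [0,0,0],"xyz": [-3.3,0,1.8],"gripper": 0}
    - {"turn": [0,0,0],"xyz": [-4.2,0,2.0],"gripper": 0}
    - {"turn": [0,0,0],"xyz": [-5.1,0,2.1],"gripper": 0}
    - {"turn": [0,0,0],"xyz": [-6.25,0,2.6],"gripper": 0}
    - {"turn": [0,0,0],"xyz": [-7.0,0,2.7],"gripper": 0}
    - {"turn": [0,0,0],"xyz": [-7.65,0,2.7],"gripper": 0}
    - {"turn": [0,0,0],"xyz": [-8.3,0,2.6],"gripper": 0}
    - {"turn": [0,0,0],"xyz": [-8.85,0,2.4],"gripper": 0}
    - {"turn": [0,0,0],"xyz": [-9.5,0,2.0],"gripper": 0}
    - {"turn": [0,0,0],"xyz": [-10.15,0,1.5],"gripper": 0}
    - {"turn": [0,0,0],"xyz": [-10.7,0,0.9],"gripper": 0}
    - {"turn": [0,0,0],"xyz": [-11.2,0,0.35],"gripper": 0}
    - {"turn": [0,0,0],"xyz": [-11.45,0,-0.1],"gripper": 0}
    - {"turn": [0,0,0],"xyz": [-11.65,0,-0.6],"gripper": 0}
    - {"turn": [0,0,0],"xyz": [-11.65,0,-0.6],"gripper": 0}

```text
time: 8.7
eef_pos: [0.5049, -0.0651, 0.311]
ee_rot: [-0.0, 1.0, 0.004, -0.001]
force: [0.4, -0.4, 0.8]
opening: 0.004
grip_force: 0.0
```

Run:
```python
from h import *
st(); im,d=grab_frame("side"); cv2.imwrite("pics/s2.png",im[150:350,200:480].repeat(2,0).repeat(2,1))
```

```text
t 8.7 pos [ 0.5049 -0.0651  0.311 ] rot [-1.0e-04  1.0e+00  3.9e-03 -1.1e-03] F [ 0.4 -0.4  0.8] op 0.004 gf 0.0
```

View pics/s2.png

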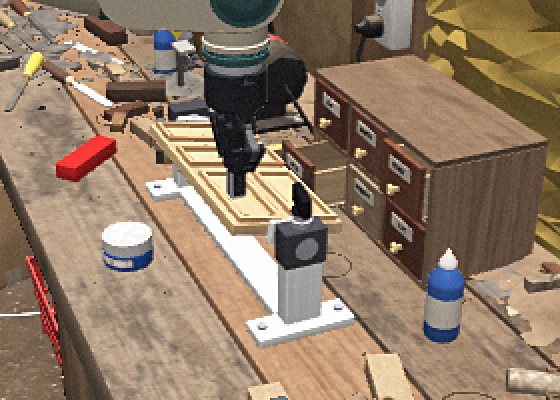

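The board is now pockets up, with the fingertips in the near pocket (crop pixel 237,190). Next I'll press it the last bit to level.

send_rows:
  deltas:
    - {"turn": [0,0,0],"xyz": [-0.1,0,-0.4],"gripper": 0}
    - {"turn": [0,0,0],"xyz": [-0.2,0,-0.7],"gripper": 0}
    - {"turn": [0,0,0],"xyz": [-0.25,0,-1.0],"gripper": 0}
    - {"turn": [0,0,0],"xyz": [-0.25,0,-1.0],"gripper": 0}

```text
time: 9.15
eef_pos: [0.5027, -0.0651, 0.3016]
ee_rot: [-0.0, 1.0, 0.004, -0.0]
force: [0.4, 0.7, -0.2]
opening: 0.001
grip_force: 0.0
```

send_rows:
  deltas:
    - {"turn": [0,0,0.15],"xyz": [0,0,3],"gripper": 0}
    - {"turn": [0,0,0.3],"xyz": [0,0,7],"gripper": 0.3}
    - {"turn": [0,0,0.45],"xyz": [0,-2,12],"gripper": 1}
    - {"turn": [0,0,0.6],"xyz": [0,-6,13],"gripper": 1}
    - {"turn": [0,0,0.75],"xyz": [1,-9,13],"gripper": 1}
    - {"turn": [0,0,0.9],"xyz": [2.5,-10.7,13],"gripper": 1}
    - {"turn": [0,0,1.05],"xyz": [4.2,-10.7,13],"gripper": 1}
    - {"turn": [0,0,1.2],"xyz": [4.2,-10.7,13],"gripper": 1}
    - {"turn": [0,0,1.36],"xyz": [4.2,-10.7,13],"gripper": 1}
    - {"turn": [0,0,1.36],"xyz": [4.2,-10.7,13],"gripper": 1}
    - {"turn": [0,0,1.36],"xyz": [4.2,-10.7,13],"gripper": 1}

```text
time: 10.25
eef_pos: [0.5448, -0.1721, 0.4319]
ee_rot: [-0.0, 0.776, 0.631, -0.0]
force: [0.1, 0.1, -0.1]
opening: 1.0
grip_force: 0.0
```

```bash
cat > lvl.py <<'E'
from h import *
s=st(); im,d=grab_frame("top"); P=cloud(cam("top"),d); Z=P[...,2]
m=(abs(P[...,0]-.5425)<.072)&(P[...,1]>-.1)&(P[...,1]<.17)&(abs(Z-.13)<.03)
q=P[m]; A=np.c_[q[:,0]-.5425,q[:,1]-.023,np.ones(len(q))]
w=np.ones(len(q),bool)
for _ in range(4):
    k=np.linalg.lstsq(A[w],q[w,2],rcond=None)[0]; r=q[:,2]-A@k; w=abs(r)<.006
print("top: slopes x,y,z0",np.round(k,4),len(q),"theta=",-np.arctan(k[0]))
np.savez("top1.npz",im=im,d=d); cv2.imwrite("pics/top1.png",im)
E
python3 lvl.py
python3 - <<'E'
from h import *
c=cam("wrist"); im,d=grab_frame("wrist"); P=cloud(c,d);Z=P[...,2]; np.savez("w3.npz",im=im,d=d); cv2.imwrite("pics/w3.png",im)
for k in comp((Z>.183)&(Z<.196)&(P[...,1]<-.14),200):
    cc,ss,a=rect(P[k]); print(np.round(cc,4),np.round(ss,1),round(a,3))
m=(abs(Z-.132)<.012)&(P[...,1]>-.16)&(P[...,1]<.1); q=P[m]
if len(q):
    A=np.c_[q[:,0]-.5425,q[:,1],np.ones(len(q))]; print("wrist",np.linalg.lstsq(A,q[:,2],rcond=None)[0],len(q),q.min(0),q.max(0))
E
```

```text
t 10.25 pos [ 0.5448 -0.1721  0.4319] rot [-2.000e-04  7.761e-01  6.306e-01 -1.000e-04] F [ 0.1  0.1 -0.1] op 1.0 gf 0.0
top: slopes x,y,z0 [ 0.001  -0.0003  0.1282] 4841 theta= -0.0009687063315651826
[ 0.5442 -0.1712] [49.2 13. ] 1.387
wrist [ 0.00532445 -0.0277332   0.12727274] 50967 [ 0.46742039 -0.15996457  0.1200063 ] [ 0.71383435 -0.01501079  0.14399971]
```

send_rows:
  deltas:
    - {"turn": [0,0,0.02],"xyz": [-0.04,0.05,-3],"gripper": 1}
    - {"turn": [0,0,0.02],"xyz": [-0.04,0.05,-6],"gripper": 1}
    - {"turn": [0,0,0.02],"xyz": [-0.04,0.05,-8.5],"gripper": 1}
    - {"turn": [0,0,0.02],"xyz": [-0.04,0.05,-8.6],"gripper": 1}
    - {"turn": [0,0,0.02],"xyz": [-0.04,0.05,-8.6],"gripper": 0}
    - {"turn": [0,0,0.02],"xyz": [-0.04,0.05,-8.6],"gripper": 0}
    - {"turn": [0,0,0.02],"xyz": [-0.04,0.05,-8.6],"gripper": 0}
    - {"turn": [0,0,0.02],"xyz": [-0.04,0.05,-8.6],"gripper": 0}
    - {"turn": [0,0,0.02],"xyz": [-0.04,0.05,-8.6],"gripper": 0}
    - {"turn": [0,0,0.02],"xyz": [-0.04,0.05,-8.6],"gripper": 0}
    - {"turn": [0,0,0.02],"xyz": [-0.04,0.05,-8.6],"gripper": 0}
    - {"turn": [0,0,0.02],"xyz": [-0.04,0.05,-8.6],"gripper": 0}

```text
time: 11.55
eef_pos: [0.5442, -0.1716, 0.3471]
ee_rot: [0.0, 0.769, 0.639, -0.0]
force: [-4.6, 0.9, 5.9]
opening: 0.132
grip_force: 59.7
```

send_rows:
  deltas:
    - {"turn": [0,0,-0.13],"xyz": [0,0,0],"gripper": 0}
    - {"turn": [0,0,-0.26],"xyz": [0,0,0],"gripper": 0}
    - {"turn": [0,0,-0.39],"xyz": [0,0,0],"gripper": 0}
    - {"turn": [0,0,-0.52],"xyz": [0,0,0],"gripper": 0}
    - {"turn": [0,0,-0.65],"xyz": [0,0,0],"gripper": 0}
    - {"turn": [0,0,-0.78],"xyz": [0,0,0],"gripper": 0}
    - {"turn": [0,0,-0.91],"xyz": [0,0,0],"gripper": 0}
    - {"turn": [0,0,-1.04],"xyz": [0,0,0],"gripper": 0}
    - {"turn": [0,0,-1.15],"xyz": [0,0,0],"gripper": 0}
    - {"turn": [0,0,-1.25],"xyz": [0,0,0],"gripper": 0}
    - {"turn": [0,0,-1.29],"xyz": [0,0,0],"gripper": 0}
    - {"turn": [0,0,-1.29],"xyz": [0,0,0],"gripper": 0}
    - {"turn": [0,0,-1.29],"xyz": [0,0,0],"gripper": 0}

```text
time: 12.85
eef_pos: [0.5446, -0.1723, 0.3472]
ee_rot: [0.001, 0.999, 0.049, 0.001]
force: [2.6, -4.7, 3.4]
opening: 0.137
grip_force: 59.5
```

send_rows:
  deltas:
    - {"turn": [0,0,0],"xyz": [0,0,0],"gripper": 1}
    - {"turn": [0,0,0],"xyz": [0,0,0],"gripper": 1}
    - {"turn": [0,0,0],"xyz": [0,0,0],"gripper": 1}
    - {"turn": [0,0,0],"xyz": [0,0,3],"gripper": 1}
    - {"turn": [0,0,0],"xyz": [0,0,6],"gripper": 1}
    - {"turn": [0,0,0],"xyz": [0,0,9],"gripper": 1}
    - {"turn": [0,0,0],"xyz": [0,0,10],"gripper": 1}
    - {"turn": [0,0,0],"xyz": [0,0,10],"gripper": 1}
    - {"turn": [0,0,0],"xyz": [0,0,10],"gripper": 1}

```text
time: 13.75
eef_pos: [0.5445, -0.1716, 0.4443]
ee_rot: [-0.001, 0.999, 0.049, -0.001]
force: [0.6, 0.1, -0.3]
opening: 1.003
grip_force: 0.0
```

```bash
python3 lvl.py
python3 - <<'E'
from h import *
c=cam("wrist"); im,d=grab_frame("wrist"); P=cloud(c,d);Z=P[...,2]; np.savez("w4.npz",im=im,d=d); cv2.imwrite("pics/w4.png",im)
for k in comp((Z>.183)&(Z<.196)&(P[...,1]<-.14),200):
    cc,ss,a=rect(P[k]); print(np.round(cc,4),np.round(ss,1),round(a,3))
E
```

```text
t 13.75 pos [ 0.5445 -0.1716  0.4443] rot [-5.000e-04  9.988e-01  4.900e-02 -1.200e-03] F [ 0.6  0.1 -0.3] op 1.003 gf 0.0
top: slopes x,y,z0 [-0.0039  0.0013  0.1283] 4858 theta= 0.003943598294463595
[ 0.5449 -0.1722] [49.1 12.9] 0.094
```

View pics/w4.png

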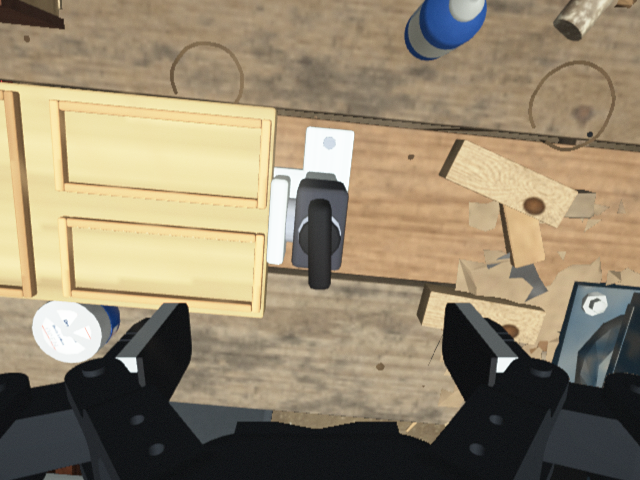

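Wrist view: the wing is tight at angle 0.094, the board is level, and pockets 1 and 2 are at (160,155) and (160,265). The right-hand blocks are at (515,190) and (480,315), each with a dark knot. Next I'll measure the blocks and the board outline.

```bash
cat > meas.py <<'E'
from h import *
def blocks(n,im,d,c,lo=.020,hi=.030,zone=None,op=3,mn=.5):
    P=cloud(c,d);Z=P[...,2];hsv=cv2.cvtColor(im,cv2.COLOR_BGR2HSV)
    m=(Z>lo)&(Z<hi)&(hsv[...,0]>8)&(hsv[...,0]<30)&(P[...,0]>.33)&(P[...,0]<.7)
    if zone: m&=(P[...,0]>zone[0])&(P[...,0]<zone[1])&(P[...,1]>zone[2])&(P[...,1]<zone[3])
    m=cv2.morphologyEx(m.astype(np.uint8),cv2.MORPH_OPEN,np.ones((op,op),np.uint8))
    for k in comp(m,60):
        cc,ss,a=rect(P[k]); v,u=np.nonzero(k)
        if ss[0]>80: print(n,"px",u.mean().round(),v.mean().round(),np.round(cc,4),np.round(ss,1),"long dir",round(a,3),"z",np.median(Z[k]).round(4))
def board(n,im,d,c):
    P=cloud(c,d);Z=P[...,2];hsv=cv2.cvtColor(im,cv2.COLOR_BGR2HSV)
    m=(Z>.118)&(Z<.142)&(hsv[...,2]>100)&(P[...,0]<.66)&(P[...,0]>.42)&(abs(P[...,1])<.25)
    for k in comp(cv2.morphologyEx(m.astype(np.uint8),cv2.MORPH_OPEN,np.ones((5,5),np.uint8)),500):
        cc,ss,a=rect(P[k]); print(n,"board",np.round(cc,4),np.round(ss,1),"dir",round(a,4))
E
python3 - <<'E'
from meas import *
c=cam("wrist"); z=np.load("w4.npz"); blocks("w",z["im"],z["d"],c,op=9); board("w",z["im"],z["d"],c)
c=cam("top"); z=np.load("top1.npz"); blocks("t",z["im"],z["d"],c,op=5); board("t",z["im"],z["d"],c)
z=np.load("top0.npz"); blocks("t0",z["im"],z["d"],c,op=5,zone=(.5,.64,.27,.47))
E
```

```text
w px 510.0 184.0 [ 0.575  -0.3507] [125.5  38. ] long dir 1.263 z 0.0245
w board [ 0.5433 -0.0505] [210.1 149.9] dir -1.5617
t board [0.5405 0.0334] [325.5 149.1] dir -1.5564
```

send_rows:
  deltas:
    - {"turn": [0,0,0.15],"xyz": [0.5,-4,0],"gripper": 1}
    - {"turn": [0,0,0.3],"xyz": [1,-8,0],"gripper": 1}
    - {"turn": [0,0,0.45],"xyz": [2,-12,-2],"gripper": 1}
    - {"turn": [0,0,0.6],"xyz": [3,-16,-5],"gripper": 1}
    - {"turn": [0,0,0.75],"xyz": [3.05,-17.9,-8],"gripper": 1}
    - {"turn": [0,0,0.9],"xyz": [3.05,-17.9,-10],"gripper": 1}
    - {"turn": [0,0,1.05],"xyz": [3.05,-17.9,-10],"gripper": 1}
    - {"turn": [0,0,1.165],"xyz": [3.05,-17.9,-10],"gripper": 1}
    - {"turn": [0,0,1.165],"xyz": [3.05,-17.9,-10],"gripper": 1}
    - {"turn": [0,0,1.165],"xyz": [3.05,-17.9,-10],"gripper": 1}

```text
time: 14.85
eef_pos: [0.5748, -0.3506, 0.3452]
ee_rot: [-0.001, 0.808, 0.589, -0.0]
force: [-0.8, -0.2, -0.4]
opening: 1.0
grip_force: 0.0
```

```bash
cat > wr.py <<'E'
import sys
from meas import *
s=st(); c=cam("wrist"); im,d=grab_frame("wrist"); n=sys.argv[1]; cv2.imwrite(f"pics/{n}.png",im); np.savez(n+".npz",im=im,d=d)
q=s["ee_rot"]; print("tool x dir",2*np.arctan2(q[2],q[1]))
for op in (5,15,25): blocks("w%d"%op,im,d,c,op=op)
E
python3 wr.py w5
```

```text
t 14.85 pos [ 0.5748 -0.3506  0.3452] rot [-7.000e-04  8.081e-01  5.890e-01 -2.000e-04] F [-0.8 -0.2 -0.4] op 1.0 gf 0.0
tool x dir 1.2597037868507772
w5 px 318.0 222.0 [ 0.5718 -0.3604] [145.6  40.1] long dir 1.289 z 0.0245
w5 px 134.0 254.0 [ 0.4417 -0.3352] [92.2 38.9] long dir 1.485 z 0.0245
w15 px 318.0 220.0 [ 0.5745 -0.3519] [111.4  38.1] long dir 1.256 z 0.0246
```

View pics/w5.png

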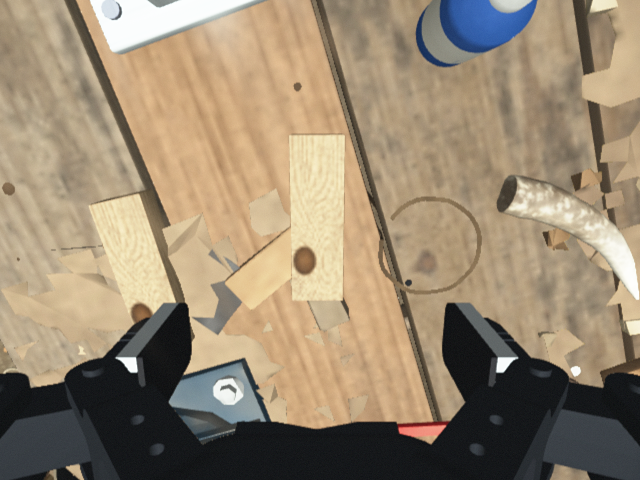

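Wrist view: the block is at (290..345, 134..301) with its knot at (304,261), and thin chips lie beside it at (260,270) and (330,313). Next: corners by ray, and the chip heights.

Run:
```python
from h import *
c=cam("wrist"); z=np.load("w5.npz"); P=cloud(c,z["d"])
q=np.array([onz(c,u,v,.025) for u,v in((290,134),(345,134),(343,301),(291,301))]); print(np.round(q,4)); print(rect(q))
print("chips z",[(uv,round(float(P[uv[1],uv[0],2]),4)) for uv in((260,270),(280,250),(262,215),(330,313),(245,220),(255,240))])
C,_,a=rect(q)
for s in(-1,1):
    for r in(.045,.055): 
        n=np.array([-np.sin(a),np.cos(a)])*s*r
        t=np.array([np.cos(a),np.sin(a)])
        print(s,r,[np.round(P[tuple(np.int32(np.round(proj(c,[*(C+n+t*k),0.01])[0]))[::-1])],3)[2] for k in(-.012,0,.012)])
```

```text
[[ 0.5767 -0.2861  0.025 ]
 [ 0.6117 -0.2973  0.025 ]
 [ 0.5756 -0.4118  0.025 ]
 [ 0.5389 -0.4     0.025 ]]
(array([ 0.57558392, -0.34875525]), (120.07682037353516, 38.5538330078125), np.float64(1.2606419230831785))
chips z [((260, 270), 0.017), ((280, 250), 0.0175), ((262, 215), 0.0036), ((330, 313), 0.0213), ((245, 220), 0.0012), ((255, 240), -0.0)]
-1 0.045 [np.float64(-0.002), np.float64(-0.778), np.float64(-0.003)]
-1 0.055 [np.float64(-0.001), np.float64(-0.001), np.float64(-0.001)]
1 0.045 [np.float64(0.0), np.float64(0.003), np.float64(0.004)]
1 0.055 [np.float64(-0.001), np.float64(0.001), np.float64(-0.001)]
```

send_rows:
  deltas:
    - {"turn": [0,0,0],"xyz": [0.31,0.93,-4],"gripper": 1}
    - {"turn": [0,0,0],"xyz": [0.31,0.93,-8],"gripper": 1}
    - {"turn": [0,0,0],"xyz": [0.31,0.93,-12],"gripper": 1}
    - {"turn": [0,0,0],"xyz": [0.31,0.93,-14.5],"gripper": 1}
    - {"turn": [0,0,0],"xyz": [0.31,0.93,-16.1],"gripper": 1}
    - {"turn": [0,0,0],"xyz": [0.31,0.93,-16.1],"gripper": 1}
    - {"turn": [0,0,0],"xyz": [0.31,0.93,-16.1],"gripper": 0}
    - {"turn": [0,0,0],"xyz": [0.31,0.93,-16.1],"gripper": 0}
    - {"turn": [0,0,0],"xyz": [0.31,0.93,-16.1],"gripper": 0}
    - {"turn": [0,0,0],"xyz": [0.31,0.93,-16.1],"gripper": 0}
    - {"turn": [0,0,0],"xyz": [0.31,0.93,-16.1],"gripper": 0}
    - {"turn": [0,0,0],"xyz": [0.31,0.93,-16.1],"gripper": 0}
    - {"turn": [0,0,0],"xyz": [0.31,0.93,-16.1],"gripper": 0}

```text
time: 16.2
eef_pos: [0.5785, -0.3416, 0.1873]
ee_rot: [0.002, 0.807, 0.59, 0.001]
force: [0.8, -0.0, 6.2]
opening: 0.428
grip_force: 61.7
```

send_rows:
  deltas:
    - {"turn": [0,0,0],"xyz": [0,0,2],"gripper": 0}
    - {"turn": [0,0,0],"xyz": [0,0,5],"gripper": 0}
    - {"turn": [0,0,0],"xyz": [0,0,9],"gripper": 0}
    - {"turn": [0,0,0],"xyz": [0,0,13],"gripper": 0}
    - {"turn": [0,0,0],"xyz": [0,0,17],"gripper": 0}
    - {"turn": [0,0,0],"xyz": [0,0,21],"gripper": 0}
    - {"turn": [0,0,0],"xyz": [0,0,21],"gripper": 0}
    - {"turn": [0,0,0],"xyz": [0,0,21],"gripper": 0}

```text
time: 17.0
eef_pos: [0.5779, -0.3413, 0.3963]
ee_rot: [0.001, 0.807, 0.59, 0.0]
force: [1.0, -0.1, -2.3]
opening: 0.428
grip_force: 61.0
```

send_rows:
  deltas:
    - {"turn": [0,0,0.04],"xyz": [0.1,3,0],"gripper": 0}
    - {"turn": [0,0,0.1],"xyz": [0.1,7,0],"gripper": 0}
    - {"turn": [0,0,0.16],"xyz": [0.2,11,0],"gripper": 0}
    - {"turn": [0,0,0.22],"xyz": [0.3,15,0],"gripper": 0}
    - {"turn": [0,0,0.28],"xyz": [0.33,19,0],"gripper": 0}
    - {"turn": [0,0,0.32],"xyz": [0.33,23,0],"gripper": 0}
    - {"turn": [0,0,0.32],"xyz": [0.33,26,0],"gripper": 0}
    - {"turn": [0,0,0.32],"xyz": [0.33,28.45,0],"gripper": 0}
    - {"turn": [0,0,0.32],"xyz": [0.33,28.45,0],"gripper": 0}
    - {"turn": [0,0,0.32],"xyz": [0.33,28.45,0],"gripper": 0}

```text
time: 18.0
eef_pos: [0.5812, -0.0567, 0.3934]
ee_rot: [-0.001, 0.703, 0.712, -0.001]
force: [0.2, -0.5, -0.4]
opening: 0.422
grip_force: 60.9
```

```bash
python3 wr.py w6
```

```text
t 18.0 pos [ 0.5812 -0.0567  0.3934] rot [-0.001   0.7026  0.7116 -0.001 ] F [ 0.2 -0.5 -0.4] op 0.422 gf 60.9
tool x dir 1.5836169154427122
```

View pics/w6.png

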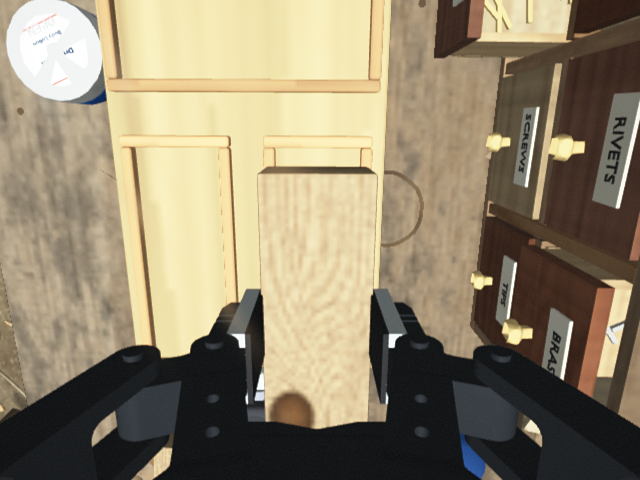

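The block is held straight (260..377, 170..420), with pocket 2 below it. Rib corners at (120,137), (231,137), (264,137) and (372,137) serve to check the pocket's position.

Run:
```python
from h import *
c=cam("wrist"); z=np.load("w6.npz"); P=cloud(c,z["d"])
for u,v in((120,137),(231,137),(264,137),(372,137)): print(np.round(onz(c,u,v,.136),4),np.round(P[v+3,u+4],4))
C=np.array([.5426,.0233]); 
for fx,fy in((-.067,-.018),(-.009,-.018),(.009,-.018),(.067,-.018)): print(np.round(C+[fx-.009*fy,fy+.009*fx],4))
m=(abs(P[...,0]-.58)<.04)&(P[...,1]<.06)&(P[...,2]>.20)&(P[...,2]<.26); m[300:]=0; m[:,:240]=0; m[:,400:]=0
q=P[m]; print(len(q),q.min(0),q.max(0),np.median(q[:,2]),rect(q)); t=q[q[:,2]>np.median(q[:,2])-.004]; print(t.min(0),t.max(0))
A=np.c_[t[:,:2],np.ones(len(t))]; print(np.linalg.lstsq(A,t[:,2],rcond=None)[0])
```

```text
[0.4772 0.0026 0.136 ] [0.4793 0.0011 0.1364]
[0.5354 0.0033 0.136 ] [0.5359 0.0016 0.1279]
[0.5527 0.0035 0.136 ] [0.5548 0.002  0.1358]
[0.6093 0.0042 0.136 ] [0.6123 0.0025 0.1297]
[0.4758 0.0047]
[0.5338 0.0052]
[0.5518 0.0054]
[0.6098 0.0059]
15911 [ 0.5562168  -0.04793977  0.208479  ] [ 0.60569316 -0.00446856  0.23650214] 0.23105492055953686 (array([ 0.58064795, -0.0260731 ]), (49.477840423583984, 43.204566955566406), np.float64(0.015562897554421085))
[ 0.5562168  -0.04793977  0.22708297] [ 0.60569316 -0.00447798  0.23650214]
[-0.00388108 -0.00401212  0.23323393]
```

send_rows:
  deltas:
    - {"turn": [0,0,0],"xyz": [0.1,-0.1,-3],"gripper": 0}
    - {"turn": [0,0,0],"xyz": [0.1,-0.1,-5.5],"gripper": 0}
    - {"turn": [0,0,0],"xyz": [0.1,-0.1,-6.8],"gripper": 0}
    - {"turn": [0,0,0],"xyz": [0.1,-0.1,-7.4],"gripper": 0}
    - {"turn": [0,0,0],"xyz": [0.1,-0.1,-7.75],"gripper": 0}
    - {"turn": [0,0,0],"xyz": [0.1,-0.1,-7.75],"gripper": 0}
    - {"turn": [0,0,0],"xyz": [0.1,-0.1,-7.75],"gripper": 0}

```text
time: 18.75
eef_pos: [0.5825, -0.058, 0.319]
ee_rot: [0.001, 0.703, 0.711, 0.001]
force: [0.3, 0.2, -0.6]
opening: 0.424
grip_force: 60.9
```

send_rows:
  deltas:
    - {"turn": [0,0,0],"xyz": [-0.05,0.05,-0.2],"gripper": 0}
    - {"turn": [0,0,0],"xyz": [-0.05,0.05,-0.35],"gripper": 0}
    - {"turn": [0,0,0],"xyz": [-0.05,0.05,-0.35],"gripper": 0}

```text
time: 19.05
eef_pos: [0.5819, -0.0573, 0.3149]
ee_rot: [0.001, 0.703, 0.711, 0.001]
force: [1.5, 0.3, 2.0]
opening: 0.421
grip_force: 61.1
```

Touching down at 2 N. Now I'll release, rise, and head over the near right block.

send_rows:
  deltas:
    - {"turn": [0,0,0],"xyz": [0,0,0],"gripper": 0.7}
    - {"turn": [0,0,0],"xyz": [0,0,0],"gripper": 0.7}
    - {"turn": [0,0,0],"xyz": [0,0,0],"gripper": 0.7}
    - {"turn": [0,0,0],"xyz": [0,0,2],"gripper": 0.7}
    - {"turn": [0,0,0],"xyz": [0,0,5],"gripper": 1}
    - {"turn": [0,0,0],"xyz": [0,0,9],"gripper": 1}
    - {"turn": [0,0,0],"xyz": [0,-2,11],"gripper": 1}
    - {"turn": [0,0,0],"xyz": [0,-2,11],"gripper": 1}
    - {"turn": [0,0,0],"xyz": [0,-2,11],"gripper": 1}

```text
time: 19.95
eef_pos: [0.5818, -0.0775, 0.4236]
ee_rot: [-0.0, 0.703, 0.711, -0.0]
force: [0.4, -0.4, -0.5]
opening: 1.0
grip_force: 0.0
```

```bash
cat > pk.py <<'E'
from meas import *
st(); C=np.array([.543,.0225]); yw=.009
PK={1:(-.038,-.088,0),2:(.038,-.088,0),3:(0,.033,1),4:(0,.119,1)}
for n in("wrist","top"):
    c=cam(n); im,d=grab_frame(n); np.savez("pk_%s.npz"%n,im=im,d=d); P=cloud(c,d); Z=P[...,2]
    m=(Z>.149)&(Z<.158)&(P[...,0]>.44)&(P[...,0]<.64)&(P[...,1]>-.14)&(P[...,1]<.2)
    for k in comp(m,60):
        cc,ss,a=rect(P[k]); r=cc-C; f=np.array([r[0]+yw*r[1],r[1]-yw*r[0]])
        print(n,np.round(cc,4),np.round(ss,1),"dir-frame",round(a-yw,3),"frame mm",np.round(f*1000,1),"top z",np.median(Z[k]).round(4),k.sum())
    if n=="top": blocks("t",im,d,c,op=5)
E
python3 pk.py
```

```text
t 19.95 pos [ 0.5818 -0.0775  0.4236] rot [-2.000e-04  7.031e-01  7.111e-01 -0.000e+00] F [ 0.4 -0.4 -0.5] op 1.0 gf 0.0
wrist [ 0.5827 -0.0645] [119.9  38.1] dir-frame -1.571 frame mm [ 38.9 -87.4] top z 0.1518 12908
top [ 0.578  -0.0545] [31.7 22.2] dir-frame -0.005 frame mm [ 34.3 -77.3] top z 0.1531 68
top [ 0.5789 -0.1155] [31.9 22. ] dir-frame -0.013 frame mm [  34.6 -138.3] top z 0.1526 67
```

send_rows:
  deltas:
    - {"turn": [0,0,-0.02],"xyz": [-2,-4,0],"gripper": 1}
    - {"turn": [0,0,-0.04],"xyz": [-4,-8,0],"gripper": 1}
    - {"turn": [0,0,-0.06],"xyz": [-6,-12,0],"gripper": 1}
    - {"turn": [0,0,-0.092],"xyz": [-8,-16,0],"gripper": 1}
    - {"turn": [0,0,-0.092],"xyz": [-10,-20,0],"gripper": 1}
    - {"turn": [0,0,-0.092],"xyz": [-12,-23,-3],"gripper": 1}
    - {"turn": [0,0,-0.092],"xyz": [-14,-26,-6],"gripper": 1}
    - {"turn": [0,0,-0.092],"xyz": [-14.2,-27.5,-8],"gripper": 1}
    - {"turn": [0,0,-0.092],"xyz": [-14.2,-27.5,-8],"gripper": 1}
    - {"turn": [0,0,-0.092],"xyz": [-14.2,-27.5,-8],"gripper": 1}

```text
time: 21.05
eef_pos: [0.44, -0.3518, 0.3435]
ee_rot: [-0.001, 0.735, 0.678, 0.0]
force: [-0.5, -0.2, -0.4]
opening: 1.001
grip_force: 0.0
```

```bash
python3 wr.py w7
```

```text
t 21.05 pos [ 0.44   -0.3518  0.3435] rot [-1.000e-03  7.347e-01  6.783e-01  1.000e-04] F [-0.5 -0.2 -0.4] op 1.001 gf 0.0
tool x dir 1.4910212805826613
w5 px 317.0 216.0 [ 0.4401 -0.349 ] [119.4  38. ] long dir 1.485 z 0.0246
w15 px 317.0 212.0 [ 0.4403 -0.349 ] [119.7  37.9] long dir 1.476 z 0.0246
```

View pics/w7.png

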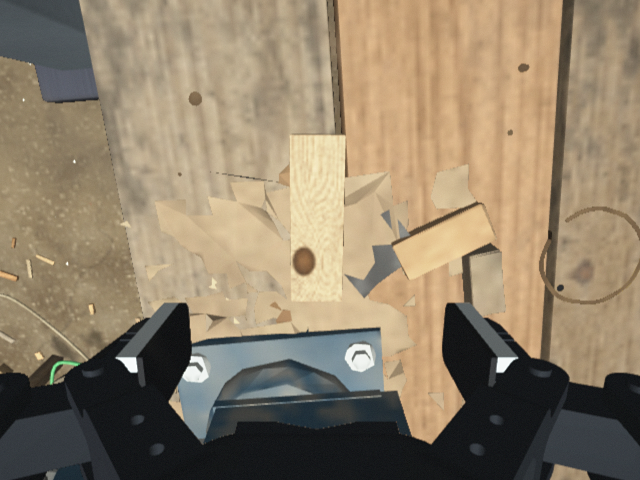

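Wrist view: the block is at (290..345, 134..301) with its knot at (304,261), and the vise is below from row 330. I'll grasp 10 mm toward the far end to stay clear of the vise.

send_rows:
  deltas:
    - {"turn": [0,0,-0.006],"xyz": [0.1,1.28,-4],"gripper": 1}
    - {"turn": [0,0,-0.006],"xyz": [0.1,1.28,-8],"gripper": 1}
    - {"turn": [0,0,-0.006],"xyz": [0.1,1.28,-12],"gripper": 1}
    - {"turn": [0,0,-0.006],"xyz": [0.1,1.28,-14.5],"gripper": 1}
    - {"turn": [0,0,-0.006],"xyz": [0.1,1.28,-15.9],"gripper": 1}
    - {"turn": [0,0,-0.006],"xyz": [0.1,1.28,-15.9],"gripper": 1}
    - {"turn": [0,0,-0.006],"xyz": [0.1,1.28,-15.9],"gripper": 0}
    - {"turn": [0,0,-0.006],"xyz": [0.1,1.28,-15.9],"gripper": 0}
    - {"turn": [0,0,-0.006],"xyz": [0.1,1.28,-15.9],"gripper": 0}
    - {"turn": [0,0,-0.006],"xyz": [0.1,1.28,-15.9],"gripper": 0}
    - {"turn": [0,0,-0.006],"xyz": [0.1,1.28,-15.9],"gripper": 0}
    - {"turn": [0,0,-0.006],"xyz": [0.1,1.28,-15.9],"gripper": 0}
    - {"turn": [0,0,-0.006],"xyz": [0.1,1.28,-15.9],"gripper": 0}

```text
time: 22.4
eef_pos: [0.4413, -0.3399, 0.187]
ee_rot: [0.002, 0.737, 0.676, 0.0]
force: [-0.1, 1.0, 6.1]
opening: 0.425
grip_force: 61.6
```

send_rows:
  deltas:
    - {"turn": [0,0,0],"xyz": [0,0,2],"gripper": 0}
    - {"turn": [0,0,0],"xyz": [0,0,5],"gripper": 0}
    - {"turn": [0,0,0],"xyz": [0,0,9],"gripper": 0}
    - {"turn": [0,0,0],"xyz": [0,0,13],"gripper": 0}
    - {"turn": [0,0,0],"xyz": [0,0,17],"gripper": 0}
    - {"turn": [0,0,0],"xyz": [0,0,21],"gripper": 0}
    - {"turn": [0,0,0],"xyz": [0,0,21],"gripper": 0}
    - {"turn": [0,0,0],"xyz": [0,0,21],"gripper": 0}

```text
time: 23.2
eef_pos: [0.4407, -0.3395, 0.3961]
ee_rot: [0.001, 0.737, 0.676, 0.0]
force: [-0.0, -0.3, -1.1]
opening: 0.424
grip_force: 60.9
```

send_rows:
  deltas:
    - {"turn": [0,0,0.02],"xyz": [1,4,0],"gripper": 0}
    - {"turn": [0,0,0.04],"xyz": [2,8,0],"gripper": 0}
    - {"turn": [0,0,0.06],"xyz": [3,12,0],"gripper": 0}
    - {"turn": [0,0,0.08],"xyz": [4,16,0],"gripper": 0}
    - {"turn": [0,0,0.095],"xyz": [5,20,0],"gripper": 0}
    - {"turn": [0,0,0.095],"xyz": [6,24,0],"gripper": 0}
    - {"turn": [0,0,0.095],"xyz": [6.5,27,0],"gripper": 0}
    - {"turn": [0,0,0.095],"xyz": [6.5,28.3,0],"gripper": 0}
    - {"turn": [0,0,0.095],"xyz": [6.5,28.3,-3],"gripper": 0}
    - {"turn": [0,0,0.095],"xyz": [6.5,28.3,-5],"gripper": 0}
    - {"turn": [0,0,0.095],"xyz": [6.5,28.3,-5],"gripper": 0}

```text
time: 24.3
eef_pos: [0.5049, -0.0568, 0.3407]
ee_rot: [-0.003, 0.704, 0.71, -0.002]
force: [0.0, 0.1, -1.0]
opening: 0.424
grip_force: 60.8
```

```bash
cat > held.py <<'E'
from h import *
s=st(); q=s["ee_rot"]; print("dir",2*np.arctan2(q[2],q[1])); c=cam("wrist"); im,d=grab_frame("wrist"); P=cloud(c,d); T=np.array(s["eef_pos"])
cv2.imwrite("pics/held.png",im)
a=2*np.arctan2(q[2],q[1]); r=P[...,:2]-T[:2]; X=r[...,0]*np.cos(a)+r[...,1]*np.sin(a); Y=-r[...,0]*np.sin(a)+r[...,1]*np.cos(a)
D=T[2]-P[...,2]
m=(abs(Y)<.03)&(X>.02)&(X<.09)&(D>.145)&(D<.185); m[290:]=0
x,y,dd=X[m],Y[m],D[m]; print("n",m.sum(),"top depth below tcp",np.median(dd),"front end X",x[dd<np.median(dd)+.004].max(),"Y range",np.percentile(y[dd<np.median(dd)+.004],[1,99]))
for b in(.02,.03,.04,.05): print(b,np.median(dd[(x>b)&(x<b+.01)]) if ((x>b)&(x<b+.01)).any() else None)
E
python3 held.py
```

```text
t 24.3 pos [ 0.5049 -0.0568  0.3407] rot [-0.0034  0.704   0.7101 -0.0025] F [ 0.   0.1 -1. ] op 0.424 gf 60.8
dir 1.5794295010236685
n 11814 top depth below tcp 0.16231544830249314 front end X 0.05110700593684522 Y range [-0.01748804  0.0194514 ]
0.02 0.16228913637727763
0.03 0.16224752158525438
0.04 0.16220949313626942
0.05 0.16784868050025054
```

send_rows:
  deltas:
    - {"turn": [0,0,0],"xyz": [0.1,-0.05,-1],"gripper": 0}
    - {"turn": [0,0,0],"xyz": [0.1,-0.05,-1.8],"gripper": 0}
    - {"turn": [0,0,0],"xyz": [0.1,-0.05,-2.3],"gripper": 0}
    - {"turn": [0,0,0],"xyz": [0.1,-0.05,-2.3],"gripper": 0}
    - {"turn": [0,0,0],"xyz": [0.1,-0.05,-2.3],"gripper": 0}

```text
time: 24.85
eef_pos: [0.5068, -0.0571, 0.3224]
ee_rot: [0.0, 0.704, 0.71, 0.0]
force: [-0.5, 0.2, -1.0]
opening: 0.427
grip_force: 60.8
```

send_rows:
  deltas:
    - {"turn": [0,0,0],"xyz": [0,0,-0.4],"gripper": 0}
    - {"turn": [0,0,0],"xyz": [0,0,-0.7],"gripper": 0}
    - {"turn": [0,0,0],"xyz": [0,0,-0.75],"gripper": 0}
    - {"turn": [0,0,0],"xyz": [0,0,-0.75],"gripper": 0}

```text
time: 25.25
eef_pos: [0.5068, -0.057, 0.3149]
ee_rot: [0.0, 0.704, 0.71, 0.0]
force: [0.2, 0.6, -0.1]
opening: 0.422
grip_force: 61.0
```

send_rows:
  deltas:
    - {"turn": [0,0,0],"xyz": [0,0,0],"gripper": 0.7}
    - {"turn": [0,0,0],"xyz": [0,0,0],"gripper": 0.7}
    - {"turn": [0,0,0],"xyz": [0,0,0],"gripper": 0.7}
    - {"turn": [0,0,0],"xyz": [0,0,2],"gripper": 0.7}
    - {"turn": [0,0,0],"xyz": [0,0,5],"gripper": 1}
    - {"turn": [0,0,0],"xyz": [0,0,9],"gripper": 1}
    - {"turn": [0,0,0],"xyz": [0,-2,11],"gripper": 1}
    - {"turn": [0,0,0],"xyz": [0,-2,11],"gripper": 1}
    - {"turn": [0,0,0],"xyz": [0,-2,11],"gripper": 1}

```text
time: 26.15
eef_pos: [0.5068, -0.0771, 0.4242]
ee_rot: [-0.0, 0.704, 0.71, 0.0]
force: [-0.2, -0.2, -1.8]
opening: 1.004
grip_force: 0.0
```

```bash
python3 pk.py
```

```text
t 26.15 pos [ 0.5068 -0.0771  0.4242] rot [-2.000e-04  7.042e-01  7.100e-01  0.000e+00] F [-0.2 -0.2 -1.8] op 1.004 gf 0.0
wrist [ 0.5819 -0.0644] [119.4  38.6] dir-frame -1.569 frame mm [ 38.1 -87.2] top z 0.1528 12794
wrist [ 0.507  -0.0662] [119.7  38.1] dir-frame -1.575 frame mm [-36.8 -88.4] top z 0.1523 12828
top [ 0.5003 -0.0462] [36.9 31.7] dir-frame 1.362 frame mm [-43.3 -68.3] top z 0.1535 91
```

Both blocks are seated. On to the left block.

send_rows:
  deltas:
    - {"turn": [0,0,-0.06],"xyz": [0.7,4.5,0],"gripper": 1}
    - {"turn": [0,0,-0.12],"xyz": [1.4,9,0],"gripper": 1}
    - {"turn": [0,0,-0.18],"xyz": [2,13.5,0],"gripper": 1}
    - {"turn": [0,0,-0.24],"xyz": [2.8,18,0],"gripper": 1}
    - {"turn": [0,0,-0.3],"xyz": [3.5,22.5,0],"gripper": 1}
    - {"turn": [0,0,-0.36],"xyz": [4.2,27,0],"gripper": 1}
    - {"turn": [0,0,-0.42],"xyz": [4.9,31.5,0],"gripper": 1}
    - {"turn": [0,0,-0.48],"xyz": [5.6,36,0],"gripper": 1}
    - {"turn": [0,0,-0.51],"xyz": [6.3,40.5,-3],"gripper": 1}
    - {"turn": [0,0,-0.51],"xyz": [6.3,43,-7],"gripper": 1}
    - {"turn": [0,0,-0.51],"xyz": [6.3,43,-7],"gripper": 1}
    - {"turn": [0,0,-0.51],"xyz": [6.3,43,-7],"gripper": 1}

```text
time: 27.45
eef_pos: [0.5692, 0.3538, 0.3518]
ee_rot: [0.0, 0.86, 0.51, -0.003]
force: [-0.7, -0.9, 1.1]
opening: 0.997
grip_force: 0.0
```

```bash
python3 wr.py w8
```

```text
t 27.45 pos [0.5692 0.3538 0.3518] rot [ 1.000e-04  8.599e-01  5.104e-01 -2.700e-03] F [-0.7 -0.9  1.1] op 0.997 gf 0.0
tool x dir 1.0713979927573087
w5 px 248.0 172.0 [0.543  0.3958] [147.   44.7] long dir -1.564 z 0.0218
w5 px 362.0 173.0 [0.5998 0.3658] [119.5  69.2] long dir 1.076 z 0.0247
w5 px 521.0 291.0 [0.6781 0.2291] [89.9 43.7] long dir -1.569 z 0.0235
w15 px 362.0 175.0 [0.6001 0.3656] [119.5  68.6] long dir 1.077 z 0.0247
w15 px 521.0 297.0 [0.6759 0.226 ] [83.3 38.2] long dir -1.387 z 0.0235
```

View pics/w8.png

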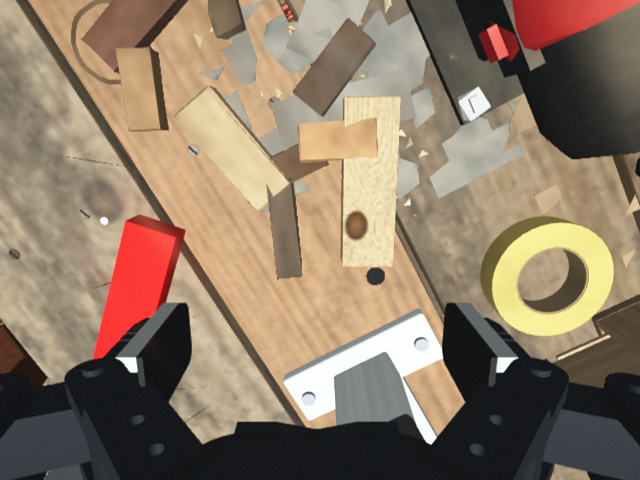

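Wrist view: the pale block with its knot (356,226) spans about (344..398, 97..266). A chip at (338,140) overlaps its edge, and a grey bar lies at (285,230). The plain slab at (232,148) is scrap. Red is at (140,285) and the tape at (547,275). I'll grasp nearer the knot with a reduced opening.

Run:
```python
from h import *
s=st(); c=cam("wrist"); z=np.load("w8.npz"); im,d=z["im"],z["d"]; P=cloud(c,d)
hsv=cv2.cvtColor(im,cv2.COLOR_BGR2HSV); print(hsv[190,375],hsv[140,325],hsv[140,360])
q=np.array([onz(c,u,v,.025) for u,v in((345,97),(400,97),(393,266),(342,266))]); C,S,a=rect(q); print(C,S,a)
m=(P[...,2]>.021)&(P[...,2]<.03); m[:,:345]=0; m[:90]=0; m[270:]=0; m[:,405:]=0
print("depth blob",rect(P[cv2.morphologyEx(m.astype(np.uint8),cv2.MORPH_OPEN,np.ones((9,9),np.uint8))>0]))
print("z bar",P[230,285,2],P[200,285,2],"chip",P[140,320,2],P[140,360,2],"brown",P[165,305,2])
t=np.array([np.cos(a),np.sin(a)]);n=np.array([-t[1],t[0]])
for sh in(-.010,-.014,-.018):
    for o in(-.041,-.034,-.027,.027,.034,.041): print(sh,o,[round(float(P[tuple(np.int32(np.round(proj(c,[*(C+t*(sh+k)+n*o),0.])[0]))[::-1])][2]),3) for k in(-.012,0,.012)])
```

```text
t 27.5 pos [0.5697 0.3529 0.3545] rot [ 2.000e-04  8.602e-01  5.099e-01 -4.000e-04] F [-0.6  0.3  1.6] op 1.0 gf 0.0
[ 23  64 240] [ 17 102 230] [ 16 107 221]
[0.61528931 0.35724539] (119.80347442626953, 38.1048698425293) 1.0704097964157828
depth blob (array([0.61551831, 0.35803986]), (119.49211120605469, 37.42420959472656), np.float64(1.0748799788845078))
z bar 0.02553830080003343 0.02360245184415535 chip 0.02734134537880551 0.031050523503932167 brown 0.02169123270538978
-0.01 -0.041 [0.004, 0.004, 0.003]
-0.01 -0.034 [0.003, 0.002, 0.005]
-0.01 -0.027 [0.003, 0.006, 0.006]
-0.01 0.027 [0.003, 0.003, 0.002]
-0.01 0.034 [0.002, 0.003, 0.003]
-0.01 0.041 [0.001, 0.002, 0.002]
-0.014 -0.041 [0.001, 0.002, 0.003]
-0.014 -0.034 [0.003, 0.004, 0.005]
-0.014 -0.027 [0.002, 0.003, 0.006]
-0.014 0.027 [0.003, 0.002, 0.001]
-0.014 0.034 [0.003, 0.003, 0.002]
-0.014 0.041 [0.002, 0.002, 0.004]
-0.018 -0.041 [0.003, 0.002, 0.002]
-0.018 -0.034 [0.002, 0.002, 0.005]
-0.018 -0.027 [-0.007, 0.003, 0.006]
-0.018 0.027 [0.002, 0.003, 0.001]
-0.018 0.034 [0.003, 0.003, 0.003]
-0.018 0.041 [0.002, 0.003, 0.003]
```

```bash
cat > lb.py <<'E'
from h import *
s=st(); c=cam("wrist"); im,d=grab_frame("wrist"); P=cloud(c,d); cv2.imwrite("pics/w9.png",im)
m=(P[...,2]>.0215)&(P[...,2]<.03)&(abs(P[...,0]-.6154)<.08)&(abs(P[...,1]-.3576)<.08)
hsv=cv2.cvtColor(im,cv2.COLOR_BGR2HSV); m&=(hsv[...,0]>19)&(hsv[...,1]<92)&(hsv[...,2]>190)
m=cv2.morphologyEx(m.astype(np.uint8),cv2.MORPH_OPEN,np.ones((3,3),np.uint8))
for k in comp(m,300): v,u=np.nonzero(k); print(u.min(),u.max(),v.min(),v.max(),k.sum(),rect(P[k]))
E
python3 lb.py
```

```text
t 27.5 pos [0.5697 0.3529 0.3545] rot [ 2.000e-04  8.602e-01  5.099e-01 -4.000e-04] F [-0.6  0.3  1.6] op 1.0 gf 0.0
341 396 99 265 6724 (array([0.61319159, 0.35785333]), (118.52210235595703, 37.267459869384766), np.float64(1.0760756716349267))
243 284 140 192 657 (array([0.55425159, 0.40651465]), (40.70024490356445, 13.017875671386719), np.float64(-1.3530034289671367))
```

send_rows:
  deltas:
    - {"turn": [0,0,0],"xyz": [3.69,-0.73,-3],"gripper": 0.62}
    - {"turn": [0,0,0],"xyz": [3.69,-0.73,-7],"gripper": 0.62}
    - {"turn": [0,0,0],"xyz": [3.69,-0.73,-11],"gripper": 0.62}
    - {"turn": [0,0,0],"xyz": [3.69,-0.73,-14],"gripper": 0.62}
    - {"turn": [0,0,0],"xyz": [3.69,-0.73,-14],"gripper": 0.62}

```text
time: 28.05
eef_pos: [0.6062, 0.344, 0.2109]
ee_rot: [-0.0, 0.861, 0.509, -0.003]
force: [0.0, -0.5, -0.7]
opening: 0.62
grip_force: 0.0
```

```bash
python3 lb.py
```

```text
t 28.05 pos [0.6062 0.344  0.2109] rot [-2.000e-04  8.607e-01  5.090e-01 -3.400e-03] F [ 0.  -0.5 -0.7] op 0.62 gf 0.0
263 368 96 392 22580 (array([0.61311359, 0.35792569]), (120.18880462646484, 37.40922164916992), np.float64(1.075142233672854))
56 168 154 272 3443 (array([0.55048651, 0.41110449]), (52.46653366088867, 17.736642837524414), np.float64(-1.3727426624535064))
```

View pics/w9.png

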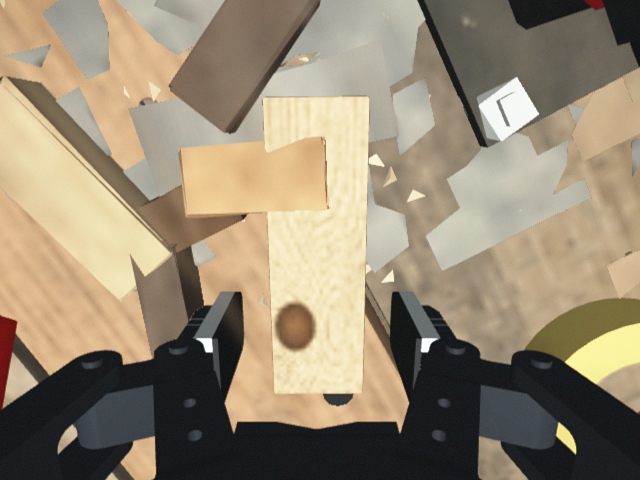

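The block lies between the open fingers at (265..368, 96..392). The chip cuts through it, so the chip is only scenery. Next: descend and grip.

send_rows:
  deltas:
    - {"turn": [0,0,0.003],"xyz": [0,0,-1.5],"gripper": 0.62}
    - {"turn": [0,0,0.003],"xyz": [0,0,-3.0],"gripper": 0.62}
    - {"turn": [0,0,0.003],"xyz": [0,0,-3.0],"gripper": 0.62}
    - {"turn": [0,0,0.003],"xyz": [0,0,-3.0],"gripper": 0}
    - {"turn": [0,0,0.003],"xyz": [0,0,-3.0],"gripper": 0}
    - {"turn": [0,0,0.003],"xyz": [0,0,-3.0],"gripper": 0}
    - {"turn": [0,0,0.003],"xyz": [0,0,-3.0],"gripper": 0}
    - {"turn": [0,0,0.003],"xyz": [0,0,-3.0],"gripper": 0}
    - {"turn": [0,0,0.003],"xyz": [0,0,-3.0],"gripper": 0}

```text
time: 29.0
eef_pos: [0.6068, 0.3458, 0.1852]
ee_rot: [0.0, 0.86, 0.511, 0.0]
force: [-0.5, 0.0, 2.8]
opening: 0.425
grip_force: 62.5
```

send_rows:
  deltas:
    - {"turn": [0,0,0],"xyz": [0,0,2],"gripper": 0}
    - {"turn": [0,0,0],"xyz": [0,0,5],"gripper": 0}
    - {"turn": [0,0,0],"xyz": [0,0,9],"gripper": 0}
    - {"turn": [0,0,0],"xyz": [0,0,13],"gripper": 0}
    - {"turn": [0,0,0],"xyz": [0,0,16],"gripper": 0}
    - {"turn": [0,0,0],"xyz": [0,0,16],"gripper": 0}
    - {"turn": [0,0,0],"xyz": [0,0,16],"gripper": 0}

```text
time: 29.7
eef_pos: [0.6066, 0.3456, 0.3446]
ee_rot: [0.0, 0.86, 0.511, 0.0]
force: [-0.3, -0.8, -1.9]
opening: 0.427
grip_force: 62.3
```

send_rows:
  deltas:
    - {"turn": [0,0,0],"xyz": [0,0,3],"gripper": 0}
    - {"turn": [0,0,-0.12],"xyz": [-1,-3,4],"gripper": 0}
    - {"turn": [0,0,-0.24],"xyz": [-2,-6,4],"gripper": 0}
    - {"turn": [0,0,-0.36],"xyz": [-3,-9,4],"gripper": 0}
    - {"turn": [0,0,-0.48],"xyz": [-4,-12,4],"gripper": 0}
    - {"turn": [0,0,-0.6],"xyz": [-5,-14,4],"gripper": 0}
    - {"turn": [0,0,-0.72],"xyz": [-6,-16,4],"gripper": 0}
    - {"turn": [0,0,-0.84],"xyz": [-7,-18,4],"gripper": 0}
    - {"turn": [0,0,-0.95],"xyz": [-7.5,-19.5,4],"gripper": 0}
    - {"turn": [0,0,-1.03],"xyz": [-7.87,-20.4,4],"gripper": 0}
    - {"turn": [0,0,-1.063],"xyz": [-7.87,-20.4,3],"gripper": 0}
    - {"turn": [0,0,-1.063],"xyz": [-7.87,-20.4,2],"gripper": 0}
    - {"turn": [0,0,-1.063],"xyz": [-7.87,-20.4,1],"gripper": 0}
    - {"turn": [0,0,-1.063],"xyz": [-7.87,-20.4,0.5],"gripper": 0}
    - {"turn": [0,0,-1.063],"xyz": [-7.87,-20.4,0.5],"gripper": 0}
    - {"turn": [0,0,-1.063],"xyz": [-7.87,-20.4,0.5],"gripper": 0}

```text
time: 31.3
eef_pos: [0.5281, 0.1418, 0.3497]
ee_rot: [0.0, 1.0, 0.005, -0.0]
force: [0.3, 0.1, -1.0]
opening: 0.427
grip_force: 62.3
```

```bash
python3 held.py
```

```text
t 31.3 pos [0.5281 0.1418 0.3497] rot [ 0.      1.      0.0052 -0.    ] F [ 0.3  0.1 -1. ] op 0.427 gf 62.3
dir 0.01030607730236969
n 21092 top depth below tcp 0.1606441831951513 front end X 0.07370009025221459 Y range [-0.01768875  0.01927791]
0.02 0.16060752427575803
0.03 0.16064110584036145
0.04 0.1606334184836711
0.05 0.16064875643373716
```

View pics/held.png

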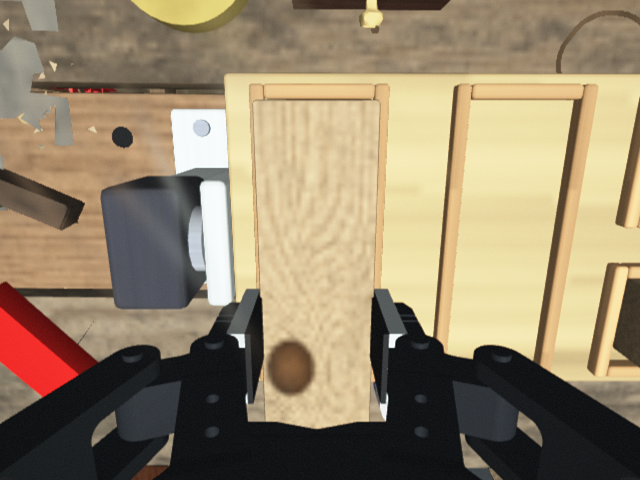

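The block sits over pocket 4 (rib corners at (250,86) and (388,86)) and is held straight, knot toward the robot at (290,367). Next: lower it.

send_rows:
  deltas:
    - {"turn": [0,0,0],"xyz": [0,-0.1,-1.5],"gripper": 0}
    - {"turn": [0,0,0],"xyz": [0,-0.1,-2.6],"gripper": 0}
    - {"turn": [0,0,0],"xyz": [0,-0.1,-3.2],"gripper": 0}
    - {"turn": [0,0,0],"xyz": [0,-0.1,-3.55],"gripper": 0}
    - {"turn": [0,0,0],"xyz": [0,-0.1,-3.65],"gripper": 0}
    - {"turn": [0,0,0],"xyz": [0,-0.1,-3.65],"gripper": 0}

```text
time: 31.95
eef_pos: [0.528, 0.1407, 0.3134]
ee_rot: [0.0, 1.0, 0.005, 0.0]
force: [0.9, 0.1, -0.5]
opening: 0.426
grip_force: 62.2
```

send_rows:
  deltas:
    - {"turn": [0,0,0],"xyz": [0,0,0],"gripper": 0.7}
    - {"turn": [0,0,0],"xyz": [0,0,0],"gripper": 0.7}
    - {"turn": [0,0,0],"xyz": [0,0,0],"gripper": 0.7}
    - {"turn": [0,0,0],"xyz": [0,0,2],"gripper": 0.7}
    - {"turn": [0,0,0],"xyz": [0,0,6],"gripper": 1}
    - {"turn": [0,0,0],"xyz": [0,0,11],"gripper": 1}
    - {"turn": [0,0,0],"xyz": [-3,-4,14],"gripper": 1}
    - {"turn": [0,0,0],"xyz": [-6,-8,14],"gripper": 1}
    - {"turn": [0,0,0],"xyz": [-6,-8,14],"gripper": 1}
    - {"turn": [0,0,0],"xyz": [-6,-8,14],"gripper": 1}

```text
time: 32.95
eef_pos: [0.4674, 0.0599, 0.4539]
ee_rot: [-0.0, 1.0, 0.004, 0.001]
force: [0.2, -0.1, 0.2]
opening: 1.002
grip_force: 0.0
```

```bash
python3 pk.py; python3 lvl.py
python3 - <<'E'
from h import *
z=np.load("pk_wrist.npz"); cv2.imwrite("pics/w10.png",z["im"])
E
```

```text
t 32.95 pos [0.4674 0.0599 0.4539] rot [-1.e-04  1.e+00  4.e-03  9.e-04] F [ 0.2 -0.1  0.2] op 1.002 gf 0.0
wrist [0.5418 0.1414] [120.   38.6] dir-frame 0.003 frame mm [-1.000e-01  1.189e+02] top z 0.1526 12651
wrist [ 0.5824 -0.065 ] [121.4  38.4] dir-frame -1.571 frame mm [ 38.6 -87.8] top z 0.1527 14196
wrist [ 0.5075 -0.0664] [120.7  37.7] dir-frame -1.572 frame mm [-36.3 -88.6] top z 0.1524 11267
top [0.585  0.1408] [36.4 29.2] dir-frame -1.567 frame mm [ 43.  117.9] top z 0.1531 96
top [ 0.5804 -0.0668] [118.9  39.2] dir-frame -1.571 frame mm [ 36.6 -89.6] top z 0.1531 416
top [ 0.5051 -0.0692] [115.7  38.8] dir-frame -1.565 frame mm [-38.7 -91.4] top z 0.1531 386
t 33.05 pos [0.4683 0.0611 0.4529] rot [-1.e-04  1.e+00  5.e-03 -1.e-04] F [-0.4  0.3  0.3] op 1.0 gf 0.0
top: slopes x,y,z0 [-0.0397 -0.0318  0.1364] 2494 theta= 0.03963939024691983
```

View pics/w10.png

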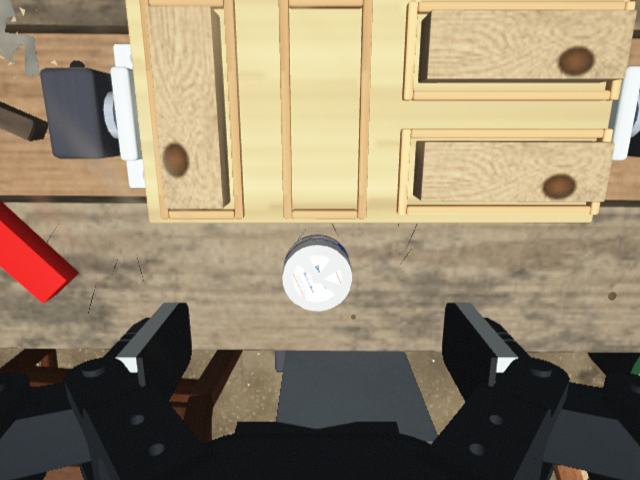

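All three blocks lie flat in pockets 4, 2 and 1 (knots at (176,160), (576,60) and (559,186)). Before handing in I'll check the top image for any fourth block.

Run:
```python
from h import *
z=np.load("top1.npz"); im,d=z["im"],z["d"]; P=cloud(cam("top"),d); Z=P[...,2]; hsv=cv2.cvtColor(im,cv2.COLOR_BGR2HSV)
m=(Z>.018)&(Z<.032)&(hsv[...,0]>10)&(hsv[...,0]<26)&(hsv[...,2]>130)&(P[...,0]>.28)&(P[...,0]<.75)&(abs(P[...,1])<.7)
for k in comp(m,60):
    c,s,a=rect(P[k]); v,u=np.nonzero(k); print(u.mean().round(),v.mean().round(),np.round(c,3),np.round(s))
cv2.imwrite("pics/top_end.png",im)
```

```text
237.0 194.0 [0.699 0.227] [88. 87.]
442.0 187.0 [ 0.732 -0.391] [48. 21.]
179.0 223.0 [0.607 0.395] [52. 26.]
169.0 245.0 [0.54  0.424] [85. 32.]
452.0 243.0 [ 0.56  -0.415] [34. 21.]
```

View pics/top_end.png

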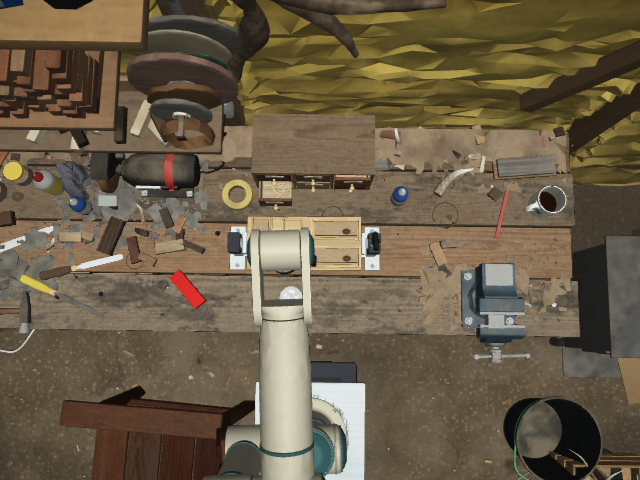

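The top view shows no other knotted 120x38 block. The tape (237,194), bottle (400,195) and pot (291,293) stand where they were, so I'm handing in.

```bash
python3 -c "
from workcell import ctrl
print(ctrl.hand_in())"
```

```text
the job is handed in; nothing more can be done
None
```

I handed in the job, though `hand_in()` returned no verdict: the board measures level with its pocketed face up, the knob is tight, and the three oak blocks present lie flat in pockets 1, 2 and 4, with the bottle, tape roll and wax pot left where they stood.

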